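# Reset the swing arm of a mitre guide

### The arm

A 6-joint arm with a two-finger parallel gripper is mounted at the origin on the work surface; the furniture and walls round the work are solid. World frame = base frame: x ahead of the robot, y to its left, z up, the work surface at z = 0. Lengths are in m, angles in degrees, forces in N, time in s.
With the tool pointing down it reaches from about 0.35 to 1 m from the base axis. Payload 7.1 kg.
Tool frame: the origin (TCP) lies midway between the tips of the shut fingers; the grasp point (between the pads) lies behind it (env.grip_point_offset is the z of the grasp point in the tool frame, in m); z points along the fingers, y is the line along which they close (so a half turn about z gives the same grasp; the last joint's range is limited). The gripper opens to 85 mm and grips with 20 to 120 N. Pads are 22 mm wide; open, the fingers measure 114 mm over their backs; the gripper's body (76 mm by 85 mm) begins 54 mm behind the grasp point. The pads swing forward as they close: fully open they stand 13 mm farther back than shut.
Start: joints at [-69.5, 24.242, 93.386, -0, 62.372, -1.089], TCP at [0.23, -0.581, 0.231] pointing down, gripper open.
Joint ranges: [-172.04, 172.04], [-51.8, 120.97], [4.93, 147.93], [-75.15, 255.16], [6.16, 154.13], [-145.62, 145.62]. Speed limits (degrees/s): [136.94, 136.94, 172.46, 180, 180, 180].

### API

Orientations are given as a 3x3 rotation matrix whose columns are the frame's x, y, z axes.
In Python, from cell import env gives the robot as it stands. The module is installed in compiled form; this text tells all that it offers.
- The arm moves only by the tool send_rows, never from a script. Its arguments are lists of equal length, an entry for each row: "linear": the shift along the world's x, y, z in cm, a list of three; "delta_rot": the turn, a rotation vector about the world's x, y, z in units of 5 degrees (1.0 is 5 degrees), a list of three; "hand": the opening, from -1 (shut) to 1 (fully open). In form: {"linear": [[dx, dy, dz], ...], "delta_rot": [[ax, ay, az], ...], "hand": [hand, ...]}. A call has 1 to 12 rows; each row is the pose to reach, as a shift and turn from the pose commanded when the call began; what a row does not reach only later rows make up. A row lasts 1/10 s, in which the tool goes at most 50 mm and 8.59 degrees, less where a joint would pass 70% of its speed; a pose out of reach is approached as far as the arm can. A call with a gripper value outside its range is refused whole. The fingers move at their own pace and stop on an object; "force" is the grip in N (left out, the last holds). Time passes only in rows, so rows that repeat a pose let the fingers close. It gives the time, the measured TCP pose, the force, the opening and the grip force at its end, in the units of the state.
- env.observe(): the state, without advancing time (a new reading comes with each control period).
- env.get_image(name): name is "scene" or "top" or "wrist"; returns a dict with "color" (384x512x3 uint8, blue, green, red), "range_z" (384x512 float32, m along the optical axis (not along the pixel's ray), 0 where there is no reading), "vertical_fov" (degrees; the focal length in pixels is half the picture's height over the tangent of half this angle, whatever the lens; pixels are square), "cx", "cy" (the principal point, pixels), "k1" (the pictures are not rectified: a ray, as slopes to the right and down, at radius r is drawn at 1 + k1 r^2 times it, then the intrinsics apply), "world_from_camera" (4x4, takes a point from camera to world coordinates); the wrist camera has in their place "T_tool_cam" (4x4, takes a point from camera to tool coordinates, whose origin is the TCP and whose axes are the flange's). Camera axes: x right, y up, looking along -z (the intrinsics and any distortion apply to the point x, -y, -z); pixel columns grow to the right and rows downward; lengths in m; the calibration is good to about 2 mm. A picture is of the moment at which its call begins: read the wrist's pose just before it.
- env.sign_off(): hands the job in; it is judged then, once.
The state is a dict: "time_s": time; "joint_pos": joint angles; "joint_vel": joint speeds; "joint_torque": joint torques, N m; "eef_pos": TCP position; "eef_rot": TCP orientation; "ft_force": force on the tool from outside, world axes, zero at the start; "torque": the same for the moment, N m; "finger_gap": finger opening in m; "gripper_force": force on a finger pad.
Only numpy, scipy, OpenCV 4.12 (cv2) and the standard library are available. Lean on these libraries where they do the work, as an engineer would, in place of code of your own. Each camera call takes 0.05 s, during which the arm holds its last target. There are 200 camera calls.

### The job

Reset the angle of the picture-frame mitre guide: push the bar of its black clamp knob anticlockwise until the arm is quite free, swing the arm by its wooden grip until its pointer lines up with the steel index tab on the scale, then push the bar clockwise until the arm is clamped firmly again, without overtightening it. Never force the arm round while it is clamped, do not shift the index tab, leave the other things where they are, and let go at the end.

Things in the scene. Friction and masses are not known exactly. Their poses are not given: they have to be found in the camera images.
- jig: mitre guide, fixed: plywood board 170 x 300 x 18 mm (spans x -85..85, y -185..115 mm of this frame). Origin on the table under the swing arm's pivot axis; z up. The clamp knob's fixed axis is at x 0, y +75 mm. The scale, an aluminium arc with engraved lines, lies at the -y end, 152 to 173 mm from the pivot axis. The arm's wooden fence reaches 56 mm above the table
- swing_arm: aluminium arm 30 mm wide, top 30 mm above the table, turning about the vertical pivot axis, 0.5 rad either way from the jig's -y. Origin on that axis, 20 mm above the table; z up; grip and pointer lie along -y, the slotted sector under the clamp along +y. Loose, it drags with 0.25 N m (about 2 N at the grip) and stays where it is left; clamped firmly it resists over 2 N m
- wood_grip (a point): point on the axis of the arm's upright round wooden grip, 24 mm in diameter (30 mm at its foot), 118 mm from the pivot axis, where to hold it: 52 mm above the table, the grip's top is at 75 mm. The point turns with the arm
- pointer_tip (a point): outer tip of the thin steel pointer at the arm's end, 150 mm from the pivot axis, 23 mm above the table
- index_tab: steel index tab 16 mm wide, 10 mm high, set somewhere on the scale arc. Origin on the pivot axis, 20 mm above the table; the tab lies along -y from it, 153 to 176 mm out. The arm is on the mark when swing_arm and index_tab have the same yaw
- index_tip (a point): inner tip of the index tab, 153 mm from the pivot axis, 3 mm beyond the pointer's tip when they are lined up
- clamp_knob (a joint): turn of knob and bar, rad (-1.5 to 1.4): growing = anticlockwise from above = loosening; they do not rise. Drag of 0.65 N m (10 N across the ball while it moves, a few N less at rest) holds them where left. Past the bite the push grows by 8 to 12 N per rad: 5 N more than when free is right, under 3 N more is slack, 9 N more is overtightened. Tight at the start; 0.8 rad anticlockwise frees it
- clamp_washer: steel washer 32 mm wide under the knob, pressed on the arm's sector by it; origin on the knob's axis about 30 mm above the table. 100 N of clamping force takes 0.3 N m (4.6 N across the ball) above the drag. The sector is worn on one side, so the knob angle at which the clamp bites changes with the arm's angle, by up to 0.8 rad: the old knob angle is no guide
- eraser: block eraser 22 x 46 x 13 mm lying on the board beside the arm; bystander, origin at its underside
- sanding_block: cork sanding block 46 x 33 x 42 mm beside the knob end of the board; bystander, origin at its underside
- pastel: dark pastel stick 54 x 12 x 12 mm lying beside the scale end of the board; bystander, origin at its underside
- bar_ball (a point): centre of the black ball, 22 mm across, at the end of the clamp knob's steel bar (9 mm thick), 65 mm from the knob's vertical axis and 78 mm above the table; nothing near it but the knob's hub (34 mm across, top 86 mm high) and the wooden grip is higher than 60 mm. At the start the bar points towards the robot's side of the board

How it is judged (in metres and radians):
On the way, in this order (a step that is already met when the one before it is completed fails the run):
1. the clamp is loosened: the washer bears on the arm with less than 3 N (contact force between clamp_washer and swing_arm below 3 N), for 0.2 s.
2. the arm is swung to within 0.03 rad of the index tab (angle between the y axis of swing_arm and the y axis of index_tab, either way round below 0.03 rad), for 0.2 s.
At the end, for the whole second after the job is handed in: the arm is at rest within 0.03 rad (4.5 mm at the pointer) of the index tab, the clamp washer bears on it with more than 60 N, and the index tab is within 4 mm of where it was set (angle between the y axis of swing_arm and the y axis of index_tab, either way round below 0.03 rad and contact force between clamp_washer and swing_arm above 60 N and angular speed of swing_arm below 0.02 rad/s and distance of index_tip from where it was at the start of the episode below 0.004 m); the robot touches nothing.
It fails at once if the clamp is overtightened (washer force above 200 N, 9 N across the ball more than when free) (contact force between clamp_washer and swing_arm above 200 N).
It fails at once if the arm is forced round (faster than 0.1 rad/s) while the clamp bears on it with more than 40 N (contact force between clamp_washer and swing_arm above 40 N and angular speed of swing_arm above 0.1 rad/s).
It fails at once if the index tab is shifted by more than 4 mm (distance of index_tip from where it was at the start of the episode above 0.004 m).
It fails at once if a bystander is moved by more than 30 mm (distance of any of eraser, sanding_block, pastel from where it was at the start of the episode above 0.03 m).
It also fails if it takes over 72 s, if anything falls off the work surface, if the arm or the gripper's body presses on something with over 40 N, if the wrist force passes 120 N, or if a joint passes its speed limit or range.

## Working session

There is one attempt and no reset: what is moved stays moved. The work goes in short steps, Python scripts to look and compute and a tool call to move; the robot and the scene stay as the last step left them, time stands still between calls to the robot, and variables do not carry over. Pictures are saved under pics/ and viewed, at most 10 in all, crops included, and the job is handed in when it is done.

Besides the shell and the picture viewer there is one more tool, called after "Emit:" by a JSON object that holds its "name" and its "arguments", one argument or row to a line. send_rows: Moves the arm, as the interface text tells. Its arguments: {"type":"object","properties":{"linear":{"type":"array","items":{"type":"array","items":{"type":"number"}}},"delta_rot":{"type":"array","items":{"type":"array","items":{"type":"number"}}},"hand":{"type":"array","items":{"type":"number"}},"force":{"type":"number"}},"required":["linear","delta_rot","hand"]}

```bash
mkdir -p pics; cat > h.py <<'E'
import numpy as np, cv2
from cell import env
def grab(n):
    s=env.observe(); im=env.get_image(n)
    if 'world_from_camera' in im: T=np.array(im['world_from_camera'])
    else:
        W=np.eye(4);W[:3,:3]=np.array(s['eef_rot']);W[:3,3]=s['eef_pos'];T=W@np.array(im['T_tool_cam'])
    im['T']=T; im['f']=192/np.tan(np.radians(im['vertical_fov'])/2); return im
def ray(im,u,v):
    f=im['f'];K=np.array([[f,0,im['cx']],[0,f,im['cy']],[0,0,1.]])
    p=cv2.undistortPoints(np.array([[[u,v]]],float),K,np.array([im['k1'],0,0,0.]))[0,0]
    return im['T'][:3,3],im['T'][:3,:3]@np.array([p[0],-p[1],-1])
def on_z(im,u,v,z):
    o,d=ray(im,u,v); return o+d*(z-o[2])/d[2]
def by_depth(im,u,v):
    o,d=ray(im,u,v); return o+d*im['range_z'][int(round(v)),int(round(u))]
def two(a,ua,b,ub):
    o1,d1=ray(a,*ua);o2,d2=ray(b,*ub)
    s=np.linalg.lstsq(np.c_[d1,-d2],o2-o1,rcond=None)[0]
    p,q=o1+d1*s[0],o2+d2*s[1]; return (p+q)/2,np.linalg.norm(p-q)
E
python3 - <<'E'
from h import *
import pickle
d={}
for n in ['top','scene']:
    d[n]=grab(n); cv2.imwrite(f'pics/{n}0.png',d[n]['color']); print(n,d[n]['T'].round(3).tolist(),d[n]['f'],d[n]['k1'])
pickle.dump(d,open('d0.pkl','wb')); s=env.observe(); print(env.grip_point_offset,s)
E
```

```text
top [[-0.006, 0.998, -0.07, 0.421], [-1.0, -0.008, -0.023, -0.01], [-0.023, 0.07, 0.997, 0.916], [0.0, 0.0, 0.0, 1.0]] 368.0028264659965 -0.058570009218343065
scene [[0.602, 0.569, -0.56, 0.011], [-0.798, 0.413, -0.439, -0.37], [-0.019, 0.712, 0.702, 0.667], [0.0, 0.0, 0.0, 1.0]] 445.14915665041667 -0.0022005678725492304
-0.0187 {'time_s': 0.1, 'joint_pos': array([-6.95021827e+01,  2.42803956e+01,  9.34255562e+01,  2.23872400e-03,
        6.23739194e+01, -1.08762157e+00]), 'joint_vel': array([ 0.00517765, -0.08275392, -0.0420778 , -0.07838307, -0.04975916,
        0.02593478]), 'joint_torque': array([ 1.18385597e-04, -5.58423579e+01, -2.82443225e+01,  2.37998869e-06,
        2.97832659e-03, -3.03577067e-06]), 'eef_pos': array([ 0.22980356, -0.58069584,  0.23062997]), 'eef_rot': array([[ 9.29876699e-01,  3.67871061e-01, -4.55717613e-04],
       [ 3.67871338e-01, -9.29875767e-01,  1.31787514e-03],
       [ 6.10473596e-05, -1.39310683e-03, -9.99999028e-01]]), 'ft_force': array([-0.20883242,  0.61179578, -0.00075436]), 'torque': array([-0.04387762,  0.04107904, -0.01643906]), 'gripper_force': 0.0, 'finger_gap': 0.08542443127295937}
```

View pics/top0.png

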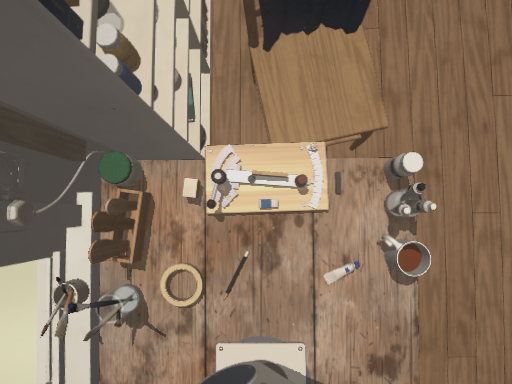

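View pics/scene0.png

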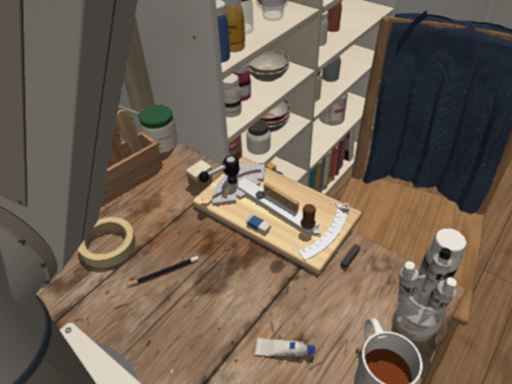

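The top view shows the knob hub at about (218,176), the ball at (211,204) towards the robot and the wooden grip at (301,181). The scale is at right, the eraser at (268,204), the sanding block at (191,188) and the pastel at (338,182). The shelf corner is at about (210,157). I'll enlarge and compute.

```bash
python3 - <<'E'
from h import *
import pickle
d=pickle.load(open('d0.pkl','rb'))
a=cv2.resize(d['top']['color'][130:225,175:350],None,fx=4.5,fy=4.5,interpolation=cv2.INTER_CUBIC)[:, :790]
b=cv2.resize(d['scene']['color'][140:280,180:375],None,fx=4,fy=4,interpolation=cv2.INTER_CUBIC)
cv2.imwrite('pics/a.png',a);cv2.imwrite('pics/b.png',b)
T,S=d['top'],d['scene']
for n,t,s,z in [('hub',(218,176),(232,160),.086),('ball',(211,204),(204,176.5),.078),('grip',(301,181),(309,209),.075)]:
    print(n,on_z(T,*t,z).round(4),on_z(S,*s,z).round(4),by_depth(T,*t).round(4),[x.round(4) for x in two(T,t,S,s)])
# board: depth-based mask 12..24mm
f=T; H,W=f['range_z'].shape
for u,v in [(210,100),(205,150),(209,157),(195,140),(150,100),(300,60),(330,140),(345,120)]: print(u,v,by_depth(T,u,v).round(3))
for (u,v) in [(206,145),(327,142),(329,211),(207,214)]: print('corner',on_z(T,u,v,.018).round(4))
E
```

```text
hub [0.5065 0.0933 0.086 ] [0.508  0.0892 0.086 ] [0.5061 0.0928 0.0895] [array([0.5079, 0.0919, 0.0846]), np.float64(0.004)]
ball [0.4432 0.1103 0.078 ] [0.445  0.1086 0.078 ] [0.4428 0.1085 0.0903] [array([0.444 , 0.1093, 0.0783]), np.float64(0.0025)]
grip [ 0.4945 -0.0959  0.075 ] [ 0.4947 -0.1016  0.075 ] [ 0.4945 -0.096   0.0744] [array([ 0.4962, -0.0982,  0.0712]), np.float64(0.0046)]
210 100 [ 0.92   0.223 -0.662]
205 150 [0.578 0.134 0.018]
209 157 [0.56  0.124 0.021]
195 140 [ 0.689  0.239 -0.402]
150 100 [0.657 0.224 0.177]
300 60 [ 0.936 -0.137 -0.286]
330 140 [ 0.702 -0.269 -0.493]
345 120 [ 0.729 -0.283 -0.291]
corner [0.591  0.1317 0.018 ]
corner [ 0.5954 -0.1674  0.018 ]
corner [ 0.4257 -0.1687  0.018 ]
corner [0.4203 0.1287 0.018 ]
```

View pics/a.png

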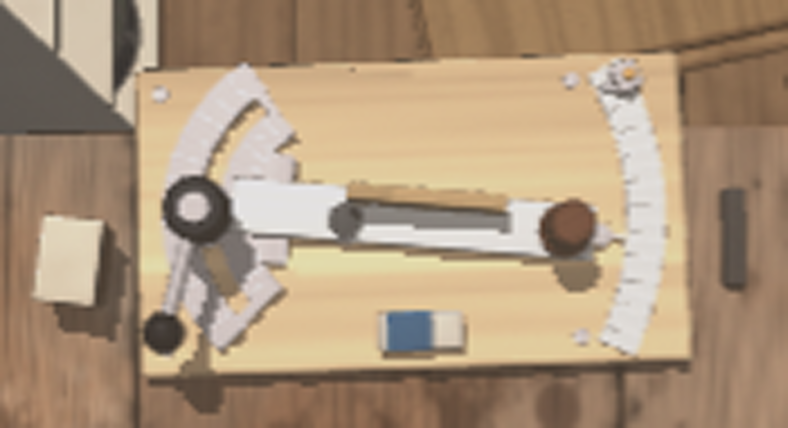

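View pics/b.png

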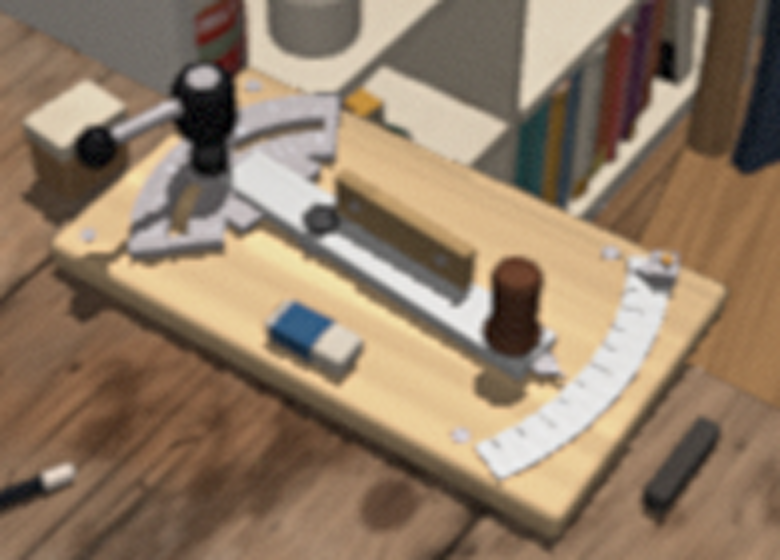

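The crops show the index tab at the scale's far (+x) end, at about top px (314,147). The pointer tip is near (309,184), so the arm must swing about +0.45 rad anticlockwise. Next I check obstacle heights and the wrist camera.

```bash
python3 - <<'E'
from h import *
import pickle
d=pickle.load(open('d0.pkl','rb'))
P=[]
for n in ['top','scene']:
    im=d[n];v,u=np.mgrid[0:384:2,0:512:2];u=u.ravel();v=v.ravel();z=im['range_z'][v,u]
    f=im['f'];K=np.array([[f,0,im['cx']],[0,f,im['cy']],[0,0,1.]])
    p=cv2.undistortPoints(np.c_[u,v].astype(float)[:,None],K,np.array([im['k1'],0,0,0.]))[:,0]
    q=np.c_[p[:,0],-p[:,1],-np.ones(len(p))]*z[:,None]@im['T'][:3,:3].T+im['T'][:3,3]; P.append(q[z>0])
P=np.vstack(P)
print('max z (cm) cols y .5..-.6 ; rows x')
ys=np.arange(.5,-.61,-.05);print('      ',*[f'{y*100:4.0f}' for y in ys])
for x in np.arange(.9,.14,-.05):
    print(f'{x:.2f}',*[(lambda m:f'{100*P[m,2].max():4.0f}' if m.any() else '   .')((abs(P[:,0]-x)<.025)&(abs(P[:,1]-y)<.025)) for y in ys])
im=env.get_image('wrist');print(np.round(im['T_tool_cam'],3).tolist(),im['vertical_fov'],im['k1'])
E
```

```text
max z (cm) cols y .5..-.6 ; rows x
         50   45   40   35   30   25   20   15   10    5    0   -5  -10  -15  -20  -25  -30  -35  -40  -45  -50  -55  -60
0.90    .    .    .   18   23   23   18  -74  -74  -74  -28  -28  -28  -28  -28  -28  -28  -28  -28  -75  -74  -74  -74
0.85    .    .    .    5   27   18   18  -74  -75  -74  -28  -28  -28  -28  -28  -28  -28  -28  -28  -74  -75  -75  -74
0.80    .    .    .   18   27   18   18  -74  -74  -74  -28  -28  -28  -28  -28  -28  -28  -28  -28  -74  -74  -74  -74
0.75    .    .    .   18   30   30   18  -75  -74  -74  -28  -28  -28  -28  -28  -28  -28  -28  -28  -75  -74  -74  -74
0.70    .    .    .    .   30   51   45    .    .    .  -29  -28  -28  -28  -28  -28  -28  -28  -28  -29  -74  -74  -74
0.65    .   26    .    .    .   55   60    .    .    .    .  -28  -28  -28  -28  -28    .    .    .    .    .    .    .
0.60    .   35   41   48   55   61   61    2    3    3    2    2    3    3    .    .    .    .    .    .    .    .    .
0.55    .   34   31    9    9    1    0    2    3    3    2    2    2    3    0    1   13   13    0    
[... 425 characters left out ...]
0    1    0    0    1    0    0    0    9   10    9    .    .    .    .
0.30   22   12    2   16    7    3    3    3    1    1    1    1    0    1    3    3   10   10    9    .    .    .    .
0.25    8   11   20   20   12    3    2    3    1    1    0    1    1    1    2    1    0    0    1    .    .    .    .
0.20    8   15   13   19   20   22    3    3    1    1   37   45   56   56    1    1    1    0    0    .    .    .    .
0.15    5   16   15   19    1    0    1    1   30   34   37   44   57   57    1    1    1    1    0    .    .    .    .
[[-0.0, 0.952, 0.305, 0.079], [1.0, 0.0, 0.001, 0.001], [0.001, 0.305, -0.952, -0.142], [0.0, 0.0, 0.0, 1.0]] 65.02153588797516 -0.06812625103294967
```

Emit:
{"name": "send_rows", "arguments": {
  "linear": [
    [5,9,4],
    [10,18,4],
    [15,27,4],
    [20,36,4],
    [25,45,4],
    [31,56,4],
    [31,56,4],
    [31,56,2],
    [31,56,2],
    [31,56,2],
    [31,56,2],
    [31,56,2]
  ],
  "delta_rot": [
    [0,0,-0.7],
    [0,0,-1.4],
    [0,0,-2.1],
    [0,0,-2.8],
    [0,0,-3.5],
    [0,0,-4.32],
    [0,0,-4.32],
    [0,0,-4.32],
    [0,0,-4.32],
    [0,0,-4.32],
    [0,0,-4.32],
    [0,0,-4.32]
  ],
  "hand": [-1,-1,-1,-1,-1,-1,-1,-1,-1,-1,-1,-1]
}}

```text
time_s: 1.35
eef_pos: [0.5191, -0.058, 0.2534]
eef_rot: [[1.0, -0.0, 0.0], [-0.0, -1.0, -0.0], [0.0, 0.0, -1.0]]
ft_force: [1.5, -0.4, -0.0]
finger_gap: -0.0003
gripper_force: 0.0
```

Emit:
{"name": "send_rows", "arguments": {
  "linear": [
    [0,0,0],
    [0,0,0],
    [0,0,0],
    [0,0,0],
    [0,0,0]
  ],
  "delta_rot": [
    [0,0,0],
    [0,0,0],
    [0,0,0],
    [0,0,0],
    [0,0,0]
  ],
  "hand": [-1,-1,-1,-1,-1]
}}

```text
time_s: 1.85
eef_pos: [0.5181, -0.0612, 0.2535]
eef_rot: [[1.0, -0.002, -0.0], [-0.002, -1.0, -0.0], [-0.0, 0.0, -1.0]]
ft_force: [-0.2, -0.7, -0.4]
finger_gap: 0.0001
gripper_force: 0.0
```

```bash
python3 - <<'E'
from h import *
import pickle
s=env.observe();print(s['time_s'],s['eef_pos'],s['eef_rot'].round(3).tolist(),s['joint_pos'].round(1),s['ft_force'],s['joint_vel'].round(2))
w=grab('wrist');pickle.dump(w,open('w1.pkl','wb'));cv2.imwrite('pics/w1.png',cv2.resize(w['color'],None,fx=1.55,fy=1.55,interpolation=cv2.INTER_CUBIC))
E
```

```text
1.85 [ 0.5180539  -0.06122548  0.25354763] [[1.0, -0.002, -0.0], [-0.002, -1.0, -0.0], [-0.0, 0.0, -1.0]] [ -8.   14.  105.2  -0.   60.8  82.1] [-0.22152173 -0.73342031 -0.43541581] [ 0.13 -0.07 -0.1  -0.01 -0.04  0.15]
```

View pics/w1.png

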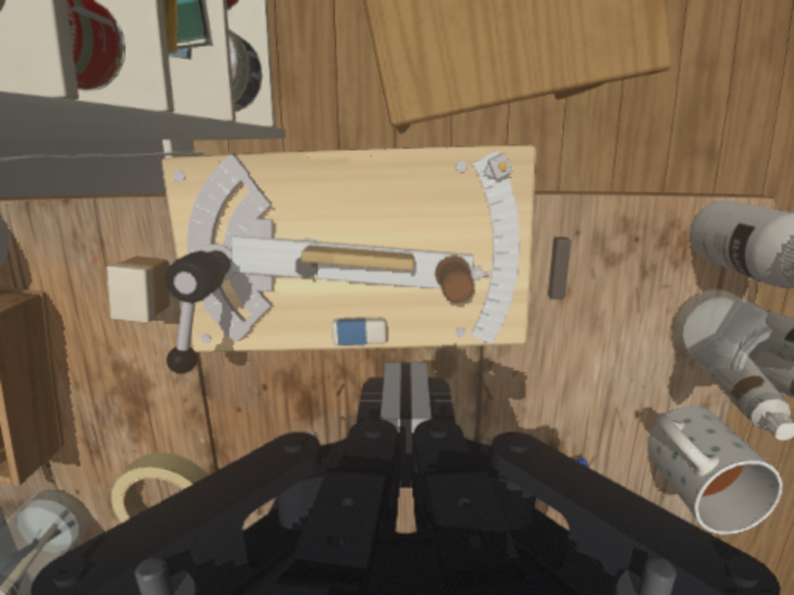

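The wrist view (scaled px) shows the hub top at (183,282), the ball at (182,361), the grip top at (458,285), the pointer tip at (488,274), the index tab at about (498,168) and board corners at (164,157), (533,146) and (527,342). I triangulate these with the top view.

```bash
python3 - <<'E'
from h import *
import pickle
d=pickle.load(open('d0.pkl','rb'));w=pickle.load(open('w1.pkl','rb'));T=d['top'];S=d['scene']
k=1.55
def dark(im,box,thr,big=1):
    x0,y0,x1,y1=box;g=im['color'][y0:y1,x0:x1].max(2);m=(g<thr).astype(np.uint8)
    n,l,st,c=cv2.connectedComponentsWithStats(m);i=1+st[1:,4].argmax();return c[i]+[x0,y0],st[i,4]
bt,_=dark(T,(204,197,219,211),60); bw,_=dark(w,(104,220,130,244),60); bs,_=dark(S,(194,168,210,184),50);print('ball px',bt,_,bw,bs)
print('ball t-w',two(T,bt,w,bw),'s-w',two(S,bs,w,bw)); B=on_z(w,*bw,.078);print(B,on_z(T,*bt,.078))
print('hub',on_z(w,183/k,282/k,.086),two(T,(218,176),w,(183/k,282/k)))
print('grip',on_z(w,458/k,285/k,.075),two(T,(301,181),w,(458/k,285/k)))
print('board',*[on_z(w,a/k,b/k,.018).round(4) for a,b in [(164,157),(533,146),(527,342)]])
print('pointer',on_z(w,488/k,274/k,.023),'tab',on_z(w,498/k,168/k,.030))
x=cv2.resize(w['color'][85:235,270:350],None,fx=5,fy=5,interpolation=cv2.INTER_CUBIC)[:600]
y=cv2.resize(w['color'][140:190,190:270],None,fx=5,fy=5,interpolation=cv2.INTER_CUBIC)
x[350:600]=y; cv2.imwrite('pics/w1c.png',x)
E
```

```text
Traceback (most recent call last):
ValueError: attempt to get argmax of an empty sequence
```

```bash
python3 - <<'E'
from h import *
import pickle
d=pickle.load(open('d0.pkl','rb'));w=pickle.load(open('w1.pkl','rb'));T=d['top'];S=d['scene']
k=1.55
def dark(im,box,big=1):
    x0,y0,x1,y1=box;g=im['color'][y0:y1,x0:x1].max(2);m=(g<g.min()+35).astype(np.uint8)
    n,l,st,c=cv2.connectedComponentsWithStats(m);i=1+st[1:,4].argmax();return c[i]+[x0,y0],st[i,4]
bt=dark(T,(204,197,219,211)); bw=dark(w,(104,222,130,244)); bs=dark(S,(194,168,210,184));print('ball px',bt,bw,bs)
bt,bw,bs=bt[0],bw[0],bs[0]
print('ball t-w',two(T,bt,w,bw),'s-w',two(S,bs,w,bw)); B=on_z(w,*bw,.078);print(B,on_z(T,*bt,.078))
print('hub',on_z(w,183/k,282/k,.086),two(T,(218,176),w,(183/k,282/k)))
print('grip',on_z(w,458/k,285/k,.075),two(T,(301,181),w,(458/k,285/k)))
print('board',*[on_z(w,a/k,b/k,.018).round(4) for a,b in [(164,157),(533,146),(527,342)]])
print('pointer',on_z(w,488/k,274/k,.023),'tab',on_z(w,498/k,168/k,.030))
x=cv2.resize(w['color'][85:235,270:350],None,fx=5,fy=5,interpolation=cv2.INTER_CUBIC)[:600]
y=cv2.resize(w['color'][140:190,190:270],None,fx=5,fy=5,interpolation=cv2.INTER_CUBIC)
z=x[370:570].copy(); x[350:600]=y; cv2.imwrite('pics/w1c.png',np.vstack([x[:250],z[:100+50],x[350:][:200]]))
E
```

```text
ball px (array([210.86206897, 203.5       ]), np.int32(58)) (array([118.21818182, 232.54545455]), np.int32(275)) (array([203.49315068, 176.83561644]), np.int32(73))
ball t-w (array([0.44359046, 0.10995063, 0.07501151]), np.float64(0.0026190035434491576)) s-w (array([0.44384033, 0.10818513, 0.07761421]), np.float64(0.0013447686941117098))
[0.44432562 0.10723331 0.078     ] [0.44430114 0.11057639 0.078     ]
hub [0.50873799 0.09382049 0.086     ] (array([0.50740847, 0.09427016, 0.08357174]), np.float64(0.001967763413703009))
grip [ 0.50270528 -0.09982205  0.075     ] (array([ 0.496402  , -0.10019819,  0.05374324]), np.float64(0.004195646892716559))
board [0.5926 0.1294 0.018 ] [ 0.5987 -0.1618  0.018 ] [ 0.4333 -0.1692  0.018 ]
pointer [ 0.49677033 -0.13048999  0.023     ] tab [ 0.58227784 -0.13284891  0.03      ]
```

View pics/w1c.png

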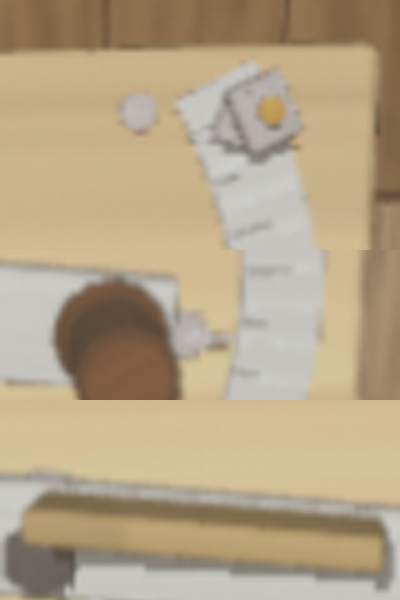

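The tab's inner tip is at about wrist px (312.6,112) and the pointer tip at about (316,177). The wrist scale looks about 3% small, so I check it against depth and segment the grip.

```bash
python3 - <<'E'
from h import *
import pickle
d=pickle.load(open('d0.pkl','rb'));w=pickle.load(open('w1.pkl','rb'));T=d['top'];S=d['scene']
for p in [(200,210),(380,190),(180,110),(280,120),(330,140)]: print('w',p,by_depth(w,*p).round(4))
for p in [(230,250),(300,240),(260,160),(290,155),(290,200)]: print('t',p,by_depth(T,*p).round(4))
# board mask corners via yellow-ish wood colour
for n,im,box in [('top',T,(195,130,340,225)),('w',w,(95,85,360,240))]:
    x0,y0,x1,y1=box;c=im['color'][y0:y1,x0:x1];hsv=cv2.cvtColor(c,cv2.COLOR_BGR2HSV)
    m=cv2.inRange(hsv,(12,50,150),(28,160,255))
    m=cv2.morphologyEx(m,cv2.MORPH_OPEN,np.ones((3,3)));
    cs=max(cv2.findContours(m,0,2)[0],key=cv2.contourArea);h=cv2.convexHull(cs);r=cv2.minAreaRect(h);b=cv2.boxPoints(r)+[x0,y0]
    P=np.array([on_z(im,*q,.018) for q in b]);print(n,P.round(4).tolist(),'sides',[np.linalg.norm(P[i]-P[i-1]).round(4) for i in range(4)],'c',P.mean(0).round(4))
for n,im,box in [('top',T,(288,168,314,196)),('w',w,(278,160,312,202)),('scene',S,(295,198,325,240))]:
    x0,y0,x1,y1=box;c=im['color'][y0:y1,x0:x1].astype(int);m=((c[...,2]-c[...,0]>25)&(c[...,2]<140)).astype(np.uint8)
    nn,l,st,ce=cv2.connectedComponentsWithStats(m);i=1+st[1:,4].argmax();print(n,'grip',st[i],ce[i]+[x0,y0],st[i][:2]+[x0,y0])
    cols=[(v+y0,np.nonzero(l[v]==i)[0].min()+x0,np.nonzero(l[v]==i)[0].max()+x0) for v in range(l.shape[0]) if (l[v]==i).any()];print(cols[::3])
E
```

```text
w (200, 210) [0.4492 0.0211 0.0174]
w (380, 190) [ 0.4712 -0.2274 -0.0008]
w (180, 110) [0.5805 0.0373 0.0185]
w (280, 120) [ 0.5678 -0.0849  0.0184]
w (330, 140) [ 0.5434 -0.1478  0.0194]
t (230, 250) [ 0.3309  0.0743 -0.0016]
t (300, 240) [ 3.548e-01 -9.910e-02 -2.000e-04]
t (260, 160) [ 0.5521 -0.0019  0.0176]
t (290, 155) [ 0.5632 -0.0755  0.0216]
t (290, 200) [ 0.4531 -0.0741  0.0198]
top [[0.5104, 0.0686, 0.018], [0.6376, 0.0623, 0.018], [0.6254, -0.1396, 0.018], [0.4989, -0.131, 0.018]] sides [np.float64(0.2), np.float64(0.1273), np.float64(0.2022), np.float64(0.1267)] c [ 0.5681 -0.0349  0.018 ]
w [[0.5999, 0.0679, 0.018], [0.5991, -0.1802, 0.018], [0.4052, -0.1984, 0.018], [0.4057, 0.0891, 0.018]] sides [np.float64(0.1953), np.float64(0.2482), np.float64(0.1948), np.float64(0.2875)] c [ 0.5025 -0.0554  0.018 ]
top grip [  5   7  14  13 110] [300.28181818 180.18181818] [293 175]
[(175, np.int64(299), np.int64(304)), (178, np.int64(295), np.int64(306)), (181, np.int64(295), np.int64(306)), (184, np.int64(296), np.int64(304)), (187, np.int64(293), np.int64(298))]
w grip [  3   5  25  32 587] [293.45826235 180.23339012] [281 165]
[(165, np.int64(291), np.int64(294)), (168, np.int64(284), np.int64(299)), (171, np.int64(282), np.int64(302)), (174, np.int64(281), np.int64(302)), (177, np.int64(281), np.int64(302)), (180, np.int64(282), np.int64(304)), (183, np.int64(284), np.int64(305)), (186, np.int64(285), np.int64(305)), (189, np.int64(286), np.int64(305)), (192, np.int64(288), np.int64(303)), (195, np.int64(291), np.int64(299))]
scene grip [  7   6  14  24 227] [308.84140969 215.41409692] [302 204]
[(204, np.int64(308), np.int64(309)), (207, np.int64(304), np.int64(314)), (210, np.int64(303), np.int64(315)), (213, np.int64(305), np.int64(314)), (216, np.int64(305), np.int64(314)), (219, np.int64(304), np.int64(313)), (222, np.int64(302), np.int64(314)), (225, np.int64(303), np.int64(313))]
```

Emit:
{"name": "send_rows", "arguments": {
  "linear": [
    [-1.5,5,-2],
    [-3,10,-5],
    [-4.5,15,-8],
    [-6.2,20.5,-10],
    [-6.2,20.5,-10],
    [-6.2,20.5,-10],
    [-6.2,20.5,-10],
    [-6.2,20.5,-10]
  ],
  "delta_rot": [
    [0,0,-1],
    [0,0,-2],
    [0,0,-2.9],
    [0,0,-2.9],
    [0,0,-2.9],
    [0,0,-2.9],
    [0,0,-2.9],
    [0,0,-2.9]
  ],
  "hand": [-1,-1,-1,-1,-1,-1,-1,-1]
}}

```text
time_s: 2.7
eef_pos: [0.4573, 0.1442, 0.154]
eef_rot: [[0.968, -0.252, 0.001], [-0.252, -0.968, 0.0], [0.001, -0.0, -1.0]]
ft_force: [0.2, -0.8, 0.7]
finger_gap: -0.0002
gripper_force: 0.0
```

```bash
python3 - <<'E'
from h import *
import pickle
s=env.observe();print(s['time_s'],s['eef_pos'],s['eef_rot'].round(3).tolist(),s['joint_pos'].round(1),s['ft_force'])
w=grab('wrist');pickle.dump(w,open('w2.pkl','wb'));cv2.imwrite('pics/w2.png',w['color'])
E
```

```text
2.7 [0.45731758 0.14417187 0.1539981 ] [[0.968, -0.252, 0.001], [-0.252, -0.968, 0.0], [0.001, -0.0, -1.0]] [ 16.1  18.8 114.8  -0.   46.3 120.7] [ 0.19466008 -0.77389489  0.73720715]
```

View pics/w2.png

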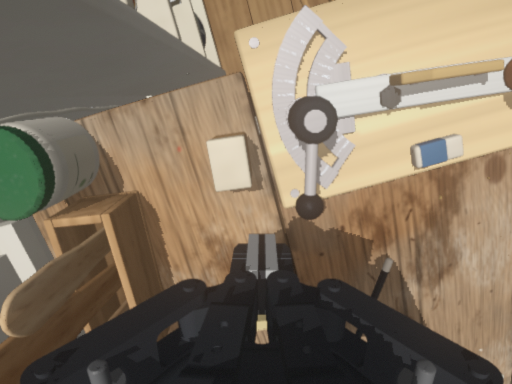

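The view shows the ball at (310,206), the hub at (315,120) and the sanding block at (230,163). The fingers are at (262,255), on the clockwise side of the ball.

```bash
python3 - <<'E'
from h import *
import pickle
w=pickle.load(open('w2.pkl','rb'));w1=pickle.load(open('w1.pkl','rb'))
print('ball',on_z(w,310,206,.078),two(w,(310,206),w1,(118.2,232.5)),'hub',on_z(w,315,120,.086),two(w,(315,120),w1,(118.1,182)))
print('block',[on_z(w,*p,.042).round(3) for p in [(208,140),(246,136),(251,186),(215,190)]])
E
```

```text
ball [0.44524765 0.10797869 0.078     ] (array([0.44430034, 0.10783309, 0.07682611]), np.float64(0.0008747190078294982)) hub [0.50919684 0.09227728 0.086     ] (array([0.50941126, 0.09261135, 0.08836436]), np.float64(0.00013548785806491892))
block [array([0.51 , 0.177, 0.042]), array([0.506, 0.145, 0.042]), array([0.462, 0.152, 0.042]), array([0.467, 0.184, 0.042])]
```

Emit:
{"name": "send_rows", "arguments": {
  "linear": [
    [-0.3,0.1,-3],
    [-0.3,0.1,-6],
    [-0.3,0.1,-8.6],
    [-0.3,0.1,-8.6],
    [-0.3,0.1,-8.6],
    [-0.3,0.1,-8.6]
  ],
  "delta_rot": [
    [0,0,0],
    [0,0,0],
    [0,0,0],
    [0,0,0],
    [0,0,0],
    [0,0,0]
  ],
  "hand": [-1,-1,-1,-1,-1,-1]
}}

```text
time_s: 3.35
eef_pos: [0.4548, 0.1458, 0.0688]
eef_rot: [[0.968, -0.251, 0.002], [-0.251, -0.968, 0.001], [0.002, -0.001, -1.0]]
ft_force: [-0.5, 0.1, -0.1]
finger_gap: -0.0002
gripper_force: 0.0
```

```bash
cat > arc.py <<'E'
from h import *
import sys
# finger path on arc: args: hub, radius .065, start ball angle, end, offset along -t (sign), n rows ; relative to measured pose
H=np.array([.508,.092])
def plan(a0,a1,n,off,p0,yaw0,ysign=0):
    for a in np.linspace(a0,a1,n):
        r=np.array([np.cos(a),np.sin(a)]);t=np.array([-r[1],r[0]])
        q=H+.065*r+off*t; yaw=np.degrees(a)-180
        print(np.round((q-p0)*100,2).tolist(),round((yaw-yaw0)/5,2),end='; ')
    print()
def yaw(s): return np.degrees(np.arctan2(s['eef_rot'][1,0],s['eef_rot'][0,0]))
E
python3 - <<'E'
from arc import *
s=env.observe();print(s['eef_pos'],yaw(s),s['ft_force'].round(2))
plan(np.radians(166),np.radians(166+28),12,-.0255,s['eef_pos'][:2],yaw(s))
E
```

```text
[0.45477098 0.14577146 0.06884334] -14.563957448101796 [-0.53  0.1  -0.09]
[-0.37, -1.33] 0.11; [-0.54, -1.59] 0.62; [-0.7, -1.85] 1.13; [-0.85, -2.12] 1.64; [-0.99, -2.4] 2.15; [-1.12, -2.68] 2.66; [-1.23, -2.97] 3.17; [-1.33, -3.27] 3.68; [-1.42, -3.56] 4.19; [-1.49, -3.86] 4.69; [-1.55, -4.17] 5.2; [-1.6, -4.48] 5.71;
```

Emit:
{"name": "send_rows", "arguments": {
  "linear": [
    [-0.1,-0.5,0],
    [-0.25,-1.0,0],
    [-0.37,-1.33,0],
    [-0.54,-1.59,0],
    [-0.7,-1.85,0],
    [-0.85,-2.12,0],
    [-0.99,-2.4,0]
  ],
  "delta_rot": [
    [0,0,0],
    [0,0,0],
    [0,0,0.11],
    [0,0,0.62],
    [0,0,1.13],
    [0,0,1.64],
    [0,0,2.15]
  ],
  "hand": [-1,-1,-1,-1,-1,-1,-1]
}}

```text
time_s: 4.05
eef_pos: [0.4443, 0.1227, 0.0681]
eef_rot: [[0.998, -0.064, 0.002], [-0.064, -0.998, 0.002], [0.002, -0.002, -1.0]]
ft_force: [-0.6, 7.5, 0.7]
finger_gap: -0.0
gripper_force: 4.0
```

```bash
python3 - <<'E'
from arc import *
s=env.observe();print(s['eef_pos'],yaw(s),s['ft_force'].round(2),s['torque'].round(2))
plan(np.radians(166+13),np.radians(166+60),12,-.0255,s['eef_pos'][:2],yaw(s))
E
```

```text
[0.44433534 0.12269077 0.06805952] -3.673313684638436 [-0.63  7.45  0.68] [ 1.19  0.04 -0.01]
[-0.09, -0.41] 0.53; [-0.27, -0.89] 1.39; [-0.41, -1.39] 2.24; [-0.52, -1.9] 3.1; [-0.59, -2.42] 3.95; [-0.61, -2.94] 4.81; [-0.6, -3.46] 5.66; [-0.56, -3.98] 6.52; [-0.47, -4.49] 7.37; [-0.34, -5.0] 8.23; [-0.18, -5.49] 9.08; [0.02, -5.97] 9.93;
```

Emit:
{"name": "send_rows", "arguments": {
  "linear": [
    [-0.09,-0.41,0],
    [-0.27,-0.89,0],
    [-0.41,-1.39,0],
    [-0.52,-1.9,0],
    [-0.59,-2.42,0],
    [-0.61,-2.94,0]
  ],
  "delta_rot": [
    [0,0,0.53],
    [0,0,1.39],
    [0,0,2.24],
    [0,0,3.1],
    [0,0,3.95],
    [0,0,4.81]
  ],
  "hand": [-1,-1,-1,-1,-1,-1]
}}

```text
time_s: 4.65
eef_pos: [0.4378, 0.0933, 0.068]
eef_rot: [[0.937, 0.349, 0.001], [0.349, -0.937, 0.002], [0.002, -0.001, -1.0]]
ft_force: [-1.0, 10.9, 1.5]
finger_gap: 0.0
gripper_force: 5.0
```

```bash
cat > st.py <<'E'
from arc import *
s=env.observe();print(s['time_s'],s['eef_pos'].round(4),round(yaw(s),2),s['ft_force'].round(2))
a=np.radians(yaw(s)+180);t=np.array([-np.sin(a),np.cos(a)]);print('tangential',round(float(s['ft_force'][:2]@t),2))
v=s['eef_pos'][:2]-H;ang=np.degrees(np.arctan2(v[1],v[0]))%360;rho=np.linalg.norm(v)
print('tool ang',round(ang,2),'rho',round(rho,4))
E
python3 - <<'E'
from st import *
plan(np.radians(166+40),np.radians(166+65),7,-.0255,s['eef_pos'][:2],yaw(s))
E
```

```text
4.65 [0.4378 0.0933 0.068 ] 20.45 [-0.99 10.86  1.47]
tangential -10.52
tool ang 178.92 rho 0.0702
[0.06, -0.69] 1.11; [0.12, -1.19] 1.94; [0.22, -1.69] 2.78; [0.35, -2.18] 3.61; [0.51, -2.66] 4.44; [0.71, -3.13] 5.28; [0.95, -3.58] 6.11;
```

Emit:
{"name": "send_rows", "arguments": {
  "linear": [
    [0.06,-0.69,0],
    [0.12,-1.19,0],
    [0.22,-1.69,0],
    [0.35,-2.18,0],
    [0.51,-2.66,0],
    [0.71,-3.13,0],
    [0.95,-3.58,0]
  ],
  "delta_rot": [
    [0,0,1.11],
    [0,0,1.94],
    [0,0,2.78],
    [0,0,3.61],
    [0,0,4.44],
    [0,0,5.28],
    [0,0,6.11]
  ],
  "hand": [-1,-1,-1,-1,-1,-1,-1]
}}

```text
time_s: 5.35
eef_pos: [0.4466, 0.0575, 0.0678]
eef_rot: [[0.629, 0.777, -0.0], [0.777, -0.629, 0.001], [0.001, -0.001, -1.0]]
ft_force: [-4.3, 9.0, 3.9]
finger_gap: -0.0002
gripper_force: 4.9
```

```bash
python3 - <<'E'
from st import *
plan(np.radians(166+65),np.radians(166+78),5,-.0255,s['eef_pos'][:2],yaw(s))
E
```

```text
5.35 [0.4466 0.0575 0.0678] 51.0 [-4.29  9.03  3.89]
tangential -9.02
tool ang 209.31 rho 0.0704
[0.07, 0.0] -0.0; [0.27, -0.34] 0.65; [0.5, -0.66] 1.3; [0.74, -0.98] 1.95; [1.0, -1.28] 2.6;
```

Emit:
{"name": "send_rows", "arguments": {
  "linear": [
    [0.27,-0.34,0],
    [0.5,-0.66,0],
    [0.74,-0.98,0],
    [1.0,-1.28,0]
  ],
  "delta_rot": [
    [0,0,0.65],
    [0,0,1.3],
    [0,0,1.95],
    [0,0,2.6]
  ],
  "hand": [-1,-1,-1,-1]
}}

```text
time_s: 5.75
eef_pos: [0.4552, 0.0446, 0.0676]
eef_rot: [[0.439, 0.899, -0.003], [0.899, -0.439, 0.001], [-0.0, -0.003, -1.0]]
ft_force: [-5.6, 9.8, 5.0]
finger_gap: -0.0004
gripper_force: 4.8
```

```bash
python3 - <<'E'
from st import *
plan(np.radians(166+79),np.radians(166+92),5,-.0255,s['eef_pos'][:2],yaw(s))
E
```

```text
5.75 [0.4552 0.0446 0.0676] 63.97 [-5.6   9.77  4.98]
tangential -9.32
tool ang 221.92 rho 0.071
[0.22, -0.07] 0.21; [0.5, -0.35] 0.86; [0.8, -0.61] 1.51; [1.11, -0.86] 2.16; [1.43, -1.09] 2.81;
```

Emit:
{"name": "send_rows", "arguments": {
  "linear": [
    [0.22,-0.07,0],
    [0.5,-0.35,0],
    [0.8,-0.61,0]
  ],
  "delta_rot": [
    [0,0,0.21],
    [0,0,0.86],
    [0,0,1.51]
  ],
  "hand": [-1,-1,-1]
}}

```text
time_s: 6.05
eef_pos: [0.4595, 0.0392, 0.067]
eef_rot: [[0.318, 0.948, -0.011], [0.948, -0.318, 0.002], [-0.001, -0.011, -1.0]]
ft_force: [-20.5, 26.2, 15.5]
finger_gap: 0.0
gripper_force: 14.4
```

```bash
python3 - <<'E'
from st import *
E
```

```text
6.05 [0.4595 0.0392 0.067 ] 71.46 [-20.46  26.21  15.54]
tangential -27.73
tool ang 227.48 rho 0.0717
```

Emit:
{"name": "send_rows", "arguments": {
  "linear": [
    [-1,0.4,0],
    [-2,0.7,0],
    [-2,0.7,4],
    [-2,0.7,9],
    [0,-4,9],
    [2,-9,9],
    [4,-14,9],
    [4,-18,9],
    [4,-21,9],
    [4,-21,9],
    [4,-21,9],
    [4,-21,9]
  ],
  "delta_rot": [
    [0,0,0],
    [0,0,0],
    [0,0,0],
    [0,0,0],
    [0,0,0.6],
    [0,0,1.2],
    [0,0,1.8],
    [0,0,2.4],
    [0,0,2.7],
    [0,0,2.7],
    [0,0,2.7],
    [0,0,2.7]
  ],
  "hand": [-1,-1,-1,-1,-1,-1,-1,0,0,0,0,0]
}}

```text
time_s: 7.25
eef_pos: [0.5045, -0.1712, 0.1574]
eef_rot: [[0.089, 0.996, -0.001], [0.996, -0.089, 0.0], [0.0, -0.001, -1.0]]
ft_force: [0.2, 0.4, -0.3]
finger_gap: 0.0427
gripper_force: 0.0
```

```bash
python3 - <<'E'
from st import *
import pickle
w=grab('wrist');t=grab('top');pickle.dump((w,t),open('w3.pkl','wb'))
x=np.hstack([w['color'],cv2.resize(t['color'][130:225,180:340],(288,171),interpolation=cv2.INTER_CUBIC).repeat(1,0) if 0 else cv2.copyMakeBorder(cv2.resize(t['color'][130:225,180:340],(288,171)),0,213,0,0,0)])
cv2.imwrite('pics/w3.png',x)
E
```

```text
7.25 [ 0.5045 -0.1712  0.1574] 84.9 [ 0.22  0.37 -0.25]
tangential 0.19
tool ang 269.23 rho 0.2632
```

View pics/w3.png

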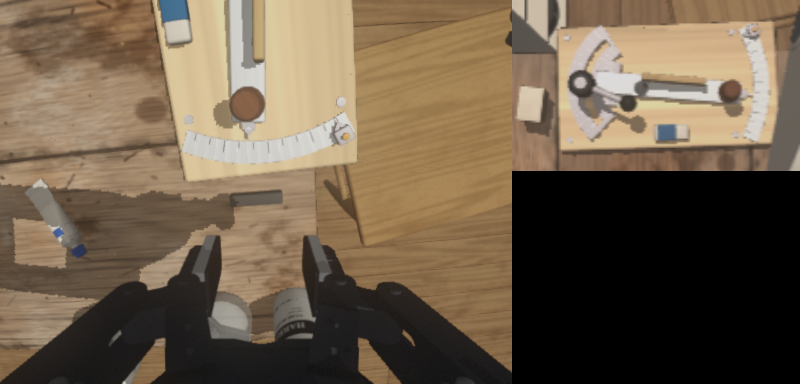

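The wrist view shows the grip top at (247,104), the pointer tip at (249,131), and the tab with its orange dot at (345,135) and tip at about (330,128). The top inset shows the bar turned well anticlockwise.

```bash
python3 - <<'E'
from h import *
import pickle
from scipy.optimize import least_squares
w,t=pickle.load(open('w3.pkl','rb'));w1=pickle.load(open('w1.pkl','rb'))
c=w['color'].astype(int)
def comp(m,x0=0,y0=0):
    n,l,st,ce=cv2.connectedComponentsWithStats(m.astype(np.uint8));i=1+st[1:,4].argmax();return ce[i]+[x0,y0],st[i]
sub=c[85:125,225:270];print('grip',g:=comp((sub[...,2]-sub[...,0]>25)&(sub[...,2]<150),225,85))
sub=c[115:150,325:360];print('dot',o:=comp((sub[...,2]-sub[...,0]>70)&(sub[...,2]>120),325,115))
G=on_z(w,*g[0],.075);D=on_z(w,*o[0],.030);print('grip',G,'dot',D,by_depth(w,*o[0]),by_depth(w,247,104),'tip',on_z(w,330,128,.025),'pointer',on_z(w,249,131,.023))
sub=w1['color'].astype(int)[95:120,310:335];o1=comp((sub[...,2]-sub[...,0]>70)&(sub[...,2]>120),310,95);print('dot w1',o1,two(w,o[0],w1,o1[0]),'grip 2v',two(w,g[0],w1,(295.2,186.5)))
# scale arc: low-saturation bright pixels
hsv=cv2.cvtColor(w['color'],cv2.COLOR_BGR2HSV);m=((hsv[...,1]<45)&(hsv[...,2]>150)).astype(np.uint8);m[:112]=0;m[170:]=0;m[:,:180]=0;m[:,360:]=0
m=cv2.morphologyEx(m,cv2.MORPH_CLOSE,np.ones((3,3)))
I=[];O=[]
for u in list(range(192,240))+list(range(258,322)):
    v=np.nonzero(m[125:170,u])[0]+125
    if len(v)>8: I.append(on_z(w,u,v.min()-.5,.021)[:2]);O.append(on_z(w,u,v.max()+.5,.021)[:2])
I=np.array(I);O=np.array(O);
f=lambda p:np.r_[np.linalg.norm(I-p,axis=1)-.152,np.linalg.norm(O-p,axis=1)-.173]
r=least_squares(f,[.508,.017],loss='soft_l1',f_scale=.001);P=r.x;print('pivot',P,'rms',np.std(r.fun),np.median(r.fun[:len(I)]),np.median(r.fun[len(I):]))
for n,q in [('grip',G),('dot',D),('pointer',on_z(w,249,131,.023)),('tip',on_z(w,330,128,.025))]:
    v=q[:2]-P;print(n,'r',np.linalg.norm(v).round(4),'yaw deg',np.degrees(np.arctan2(v[0],-v[1])).round(2))
E
```

```text
grip (array([244.0855615 , 104.84491979]), array([   0,    0,   40,   40, 1122], dtype=int32))
dot (array([358.15730337, 131.02247191]), array([32,  0,  3, 35, 89], dtype=int32))
grip [ 0.49965936 -0.09984017  0.075     ] dot [ 0.59583395 -0.13198874  0.03      ] [ 0.69360567 -0.17630623 -0.28791776] [ 0.50180613 -0.09944578  0.074864  ] tip [ 0.5717645 -0.1278762  0.025    ] pointer [ 0.49861857 -0.12445048  0.023     ]
dot w1 (array([323.84210526, 106.84210526]), array([12, 10,  5,  5, 19], dtype=int32)) (array([ 0.5852284 , -0.12790897,  0.06509887]), np.float64(0.001637299779734078)) grip 2v (array([ 0.49960255, -0.09974197,  0.0747057 ]), np.float64(0.00022487428743311137))
pivot [0.51057111 0.01781847] rms 0.0003725602077193905 -0.0002491865969044549 0.00023733927453928327
grip r 0.1182 yaw deg -5.3
dot r 0.1724 yaw deg 29.65
pointer r 0.1428 yaw deg -4.8
tip r 0.158 yaw deg 22.78
```

```bash
python3 - <<'E'
from h import *
import pickle
w,t=pickle.load(open('w3.pkl','rb'));w1=pickle.load(open('w1.pkl','rb'));P=np.array([.5106,.0178])
def comp(m,x0=0,y0=0):
    n,l,st,ce=cv2.connectedComponentsWithStats(m.astype(np.uint8));i=1+st[1:,4].argmax();return ce[i]+[x0,y0],st[i]
y=lambda q:(np.linalg.norm(q[:2]-P).round(4),np.degrees(np.arctan2(q[0]-P[0],P[1]-q[1])).round(2))
sub=w['color'].astype(int)[126:144,337:353];o=comp((sub[...,2]-sub[...,0]>60),337,126)
sub=w1['color'].astype(int)[95:120,310:335];o1=comp((sub[...,2]-sub[...,0]>70)&(sub[...,2]>120),310,95)
print(o,o1,two(w,o[0],w1,o1[0]),by_depth(w,*o[0]))
for z in (.03,.033):print(y(on_z(w,*o[0],z)),y(on_z(w1,*o1[0],z)))
print(on_z(w,247,104,.075),y(on_z(w,247,104,.075)))
x=cv2.resize(w['color'][80:155,210:365],None,fx=5,fy=5,interpolation=cv2.INTER_CUBIC);cv2.imwrite('pics/w3c.png',x)
E
```

```text
(array([345.87179487, 136.12820513]), array([ 6,  7,  7,  7, 39], dtype=int32)) (array([323.84210526, 106.84210526]), array([12, 10,  5,  5, 19], dtype=int32)) (array([ 0.58415067, -0.13530811,  0.03226967]), np.float64(3.818407035230616e-05)) [ 0.58383529 -0.13511025  0.0334388 ]
(np.float64(0.1704), np.float64(25.79)) (np.float64(0.1703), np.float64(25.57))
(np.float64(0.1697), np.float64(25.62)) (np.float64(0.1698), np.float64(25.69))
[ 0.50181287 -0.09944273  0.075     ] (np.float64(0.1176), np.float64(-4.29))
```

View pics/w3c.png

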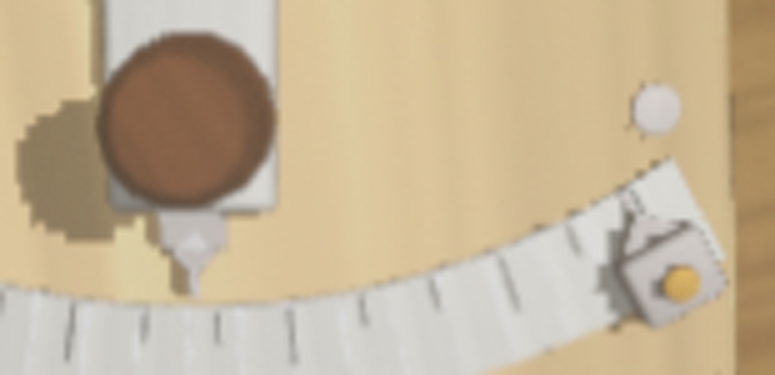

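Emit:
{"name": "send_rows", "arguments": {
  "linear": [
    [-0.3,4,0],
    [-0.3,7.1,0],
    [-0.3,7.1,-1],
    [-0.3,7.1,-5],
    [-0.3,7.1,-9],
    [-0.3,7.1,-12],
    [-0.3,7.1,-12],
    [-0.3,7.1,-12],
    [-0.3,7.1,-12]
  ],
  "delta_rot": [
    [0,0,0.1],
    [0,0,0.1],
    [0,0,0.1],
    [0,0,0.1],
    [0,0,0.1],
    [0,0,0.1],
    [0,0,0.1],
    [0,0,0.1],
    [0,0,0.1]
  ],
  "hand": [0.4,0.4,0.4,0.4,0.4,0.4,0.4,0.4,0.4]
}}

```text
time_s: 8.25
eef_pos: [0.5032, -0.1013, 0.0389]
eef_rot: [[0.08, 0.997, 0.002], [0.997, -0.08, -0.001], [-0.0, 0.002, -1.0]]
ft_force: [-0.1, -1.0, -0.0]
finger_gap: 0.0596
gripper_force: 0.0
```

Emit:
{"name": "send_rows", "arguments": {
  "linear": [
    [0,0,0],
    [0,0,0],
    [0,0,0],
    [0,0,0],
    [0,0,0],
    [0,0,0],
    [0,0,0]
  ],
  "delta_rot": [
    [0,0,0],
    [0,0,0],
    [0,0,0],
    [0,0,0],
    [0,0,0],
    [0,0,0],
    [0,0,0]
  ],
  "hand": [-0.5,-0.5,-0.5,-0.5,-0.5,-0.5,-0.5],
  "force": 20
}}

```text
time_s: 8.95
eef_pos: [0.5023, -0.1013, 0.0385]
eef_rot: [[0.08, 0.997, 0.001], [0.997, -0.08, -0.0], [-0.0, 0.001, -1.0]]
ft_force: [-2.6, 0.2, 8.3]
finger_gap: 0.0238
gripper_force: 19.2
```

```bash
cat > sw.py <<'E'
from arc import *
P=np.array([.5106,.0178])
s=env.observe();p=s['eef_pos'][:2];v=p-P
th=np.degrees(np.arctan2(v[0],-v[1]));print(s['time_s'],s['eef_pos'].round(4),'arm yaw',th.round(2),'r',np.linalg.norm(v).round(4),'tool yaw',yaw(s),s['ft_force'].round(2),s['finger_gap'],s['gripper_force'])
def plan2(a1,n):
    for a in np.linspace(th,a1,n+1)[1:]:
        q=P+.118*np.array([np.sin(np.radians(a)),-np.cos(np.radians(a))])
        print(((q-p)*100).round(2).tolist(),round((a-th)/5,2),end='; ')
E
python3 - <<'E'
from sw import *
plan2(25.6,12)
import pickle
w,t=pickle.load(open('w3.pkl','rb'))
for q in [on_z(w,248.6,138.8,.023),on_z(w,336.4,119.5,.025)]: print('\n',np.linalg.norm(q[:2]-P),np.degrees(np.arctan2(q[0]-P[0],P[1]-q[1])))
E
```

```text
8.95 [ 0.5023 -0.1013  0.0385] arm yaw -4.0 r 0.1194 tool yaw 85.39840526031988 [-2.6   0.19  8.35] 0.023764279879823387 19.167586835101247
[0.52, 0.11] 0.49; [1.02, 0.11] 0.99; [1.53, 0.13] 1.48; [2.04, 0.17] 1.97; [2.54, 0.23] 2.47; [3.04, 0.32] 2.96; [3.54, 0.42] 3.45; [4.03, 0.55] 3.95; [4.52, 0.7] 4.44; [5.0, 0.87] 4.93; [5.47, 1.06] 5.43; [5.93, 1.27] 5.92; 
 0.14983310762718083 -4.999717764251188

 0.1539956752257934 25.840390477293372
```

Emit:
{"name": "send_rows", "arguments": {
  "linear": [
    [0.25,0.0,0.1],
    [0.52,0.0,0.1],
    [0.77,0.0,0.1],
    [1.02,0.05,0.1],
    [1.27,0.05,0.1],
    [1.53,0.05,0.1]
  ],
  "delta_rot": [
    [0,0,0.25],
    [0,0,0.49],
    [0,0,0.74],
    [0,0,0.99],
    [0,0,1.24],
    [0,0,1.48]
  ],
  "hand": [-0.5,-0.5,-0.5,-0.5,-0.5,-0.5]
}}

```text
time_s: 9.55
eef_pos: [0.5178, -0.1011, 0.0386]
eef_rot: [[-0.051, 0.999, 0.0], [0.999, 0.051, -0.001], [-0.001, 0.0, -1.0]]
ft_force: [-2.1, -3.6, 1.7]
finger_gap: 0.0238
gripper_force: 20.7
```

```bash
python3 - <<'E'
from sw import *
plan2(25.7,12)
E
```

```text
9.55 [ 0.5178 -0.1011  0.0386] arm yaw 3.46 r 0.1191 tool yaw 92.90114591252177 [-2.13 -3.61  1.7 ] 0.023763347125284405 20.73485285975039
[0.37, 0.14] 0.37; [0.75, 0.18] 0.74; [1.13, 0.24] 1.11; [1.51, 0.3] 1.48; [1.88, 0.38] 1.85; [2.25, 0.47] 2.22; [2.62, 0.57] 2.59; [2.98, 0.69] 2.96; [3.34, 0.81] 3.34; [3.7, 0.95] 3.71; [4.05, 1.1] 4.08; [4.4, 1.26] 4.45;
```

Emit:
{"name": "send_rows", "arguments": {
  "linear": [
    [0.37,0.03,0],
    [0.75,0.07,0],
    [1.13,0.13,0],
    [1.51,0.19,0],
    [1.9,0.27,0],
    [2.28,0.36,0],
    [2.65,0.46,0],
    [3.02,0.58,0],
    [3.38,0.7,0],
    [3.74,0.84,0],
    [4.1,1.0,0],
    [4.1,1.0,0]
  ],
  "delta_rot": [
    [0,0,0.37],
    [0,0,0.74],
    [0,0,1.11],
    [0,0,1.48],
    [0,0,1.85],
    [0,0,2.22],
    [0,0,2.59],
    [0,0,2.96],
    [0,0,3.34],
    [0,0,3.71],
    [0,0,4.08],
    [0,0,4.08]
  ],
  "hand": [-0.5,-0.5,-0.5,-0.5,-0.5,-0.5,-0.5,-0.5,-0.5,-0.5,-0.5,-0.5]
}}

```text
time_s: 10.75
eef_pos: [0.5595, -0.0904, 0.0386]
eef_rot: [[-0.395, 0.919, 0.002], [0.919, 0.395, -0.0], [-0.001, 0.002, -1.0]]
ft_force: [2.0, -2.6, 2.4]
finger_gap: 0.0239
gripper_force: 20.7
```

```bash
python3 - <<'E'
from sw import *
import pickle
w=grab('wrist');t=grab('top');S=grab('scene');pickle.dump((w,t,S),open('w4.pkl','wb'))
plan2(25.7,1)
# top view: grip top centre & fence; keep for numbers
E
```

```text
10.75 [ 0.5595 -0.0904  0.0386] arm yaw 24.32 r 0.1187 tool yaw 113.28986658680277 [ 1.99 -2.61  2.45] 0.023922704953606343 20.699107283726335
[0.23, 0.19] 0.28;
```

Emit:
{"name": "send_rows", "arguments": {
  "linear": [
    [0.1,0.05,0],
    [0.2,0.1,0],
    [0.3,0.15,0],
    [0.3,0.15,0],
    [0.3,0.15,0]
  ],
  "delta_rot": [
    [0,0,0.1],
    [0,0,0.2],
    [0,0,0.32],
    [0,0,0.32],
    [0,0,0.32]
  ],
  "hand": [-0.5,-0.5,-0.5,-0.5,-0.5]
}}

```text
time_s: 11.4
eef_pos: [0.5615, -0.0894, 0.0387]
eef_rot: [[-0.419, 0.908, 0.001], [0.908, 0.419, -0.0], [-0.0, 0.0, -1.0]]
ft_force: [1.0, -4.6, 3.0]
finger_gap: 0.0232
gripper_force: 20.8
```

Emit:
{"name": "send_rows", "arguments": {
  "linear": [
    [0,0,0],
    [0,0,0],
    [0,0,0],
    [0,0,0],
    [0,0,4],
    [0,0,8],
    [0.5,-1,11],
    [1,-4,11],
    [2,-7,11],
    [2,-7,11],
    [2,-7,11]
  ],
  "delta_rot": [
    [0,0,0],
    [0,0,0],
    [0,0,0],
    [0,0,0],
    [0,0,0],
    [0,0,0],
    [0,0,0],
    [0,0,-1],
    [0,0,-2],
    [0,0,-2],
    [0,0,-2]
  ],
  "hand": [0.4,0.4,0.4,0.4,0.4,0.4,0.4,0.4,0.4,0.4,0.4]
}}

```text
time_s: 12.5
eef_pos: [0.5809, -0.1593, 0.1482]
eef_rot: [[-0.255, 0.967, -0.001], [0.967, 0.255, 0.001], [0.001, -0.001, -1.0]]
ft_force: [-0.4, 0.7, 0.8]
finger_gap: 0.0597
gripper_force: 0.0
```

```bash
python3 - <<'E'
from sw import *
import pickle
w=grab('wrist');t=grab('top');pickle.dump((w,t),open('w5.pkl','wb'))
f=w['f']
def proj(p):
    q=np.linalg.inv(w['T'])@np.r_[p,1];x,y=q[0]/-q[2],-q[1]/-q[2];k=1+w['k1']*(x*x+y*y);return f*x*k+w['cx'],f*y*k+w['cy']
u,v=proj([.575,-.12,.025]);print(u,v);u,v=int(u),int(v);x0,y0=max(0,u-60),max(0,v-60);print(x0,y0)
cv2.imwrite('pics/w5.png',cv2.resize(w['color'][y0:y0+110,x0:x0+130],None,fx=5,fy=5,interpolation=cv2.INTER_CUBIC))
E
```

```text
12.5 [ 0.5809 -0.1593  0.1482] arm yaw 21.65 r 0.1906 tool yaw 104.76363030445528 [-0.42  0.75  0.79] 0.059736588552266136 0.0
265.18642770510434 139.4869316531395
205 79
```

View pics/w5.png

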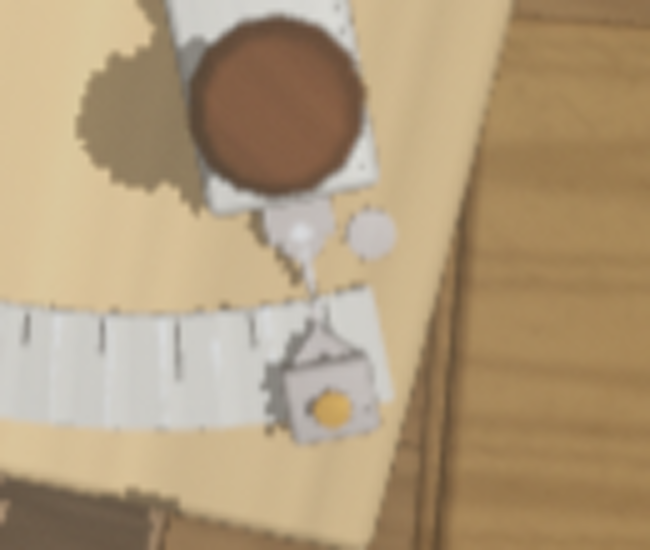

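The pointer tip at crop (311,290) nearly faces the tab tip at (319,318), with the dot at (332,408). I compute the residual.

```bash
python3 - <<'E'
from h import *
import pickle
w,t=pickle.load(open('w5.pkl','rb'));P=np.array([.5106,.0178])
for n,u,v,z in [('tip',311,290,.023),('neck',302,235,.026),('grip',278,106,.075),('tabtip',319,318,.025),('dot',332,408,.0325)]:
    q=on_z(w,205+u/5,79+v/5,z);print(n,q.round(4),np.linalg.norm(q[:2]-P).round(4),np.degrees(np.arctan2(q[0]-P[0],P[1]-q[1])).round(2))
E
```

```text
tip [ 0.5762 -0.1177  0.023 ] 0.1506 25.85
neck [ 0.5721 -0.1086  0.026 ] 0.1405 25.96
grip [ 0.5626 -0.088   0.075 ] 0.1179 26.18
tabtip [ 0.5788 -0.1218  0.025 ] 0.1554 26.03
dot [ 0.5846 -0.1354  0.0325] 0.1701 25.79
```

```bash
sed -i 's/H=np.array.*/H=np.array([.509,.0925])/' arc.py; python3 - <<'E'
from arc import *
import pickle
w,t=pickle.load(open('w5.pkl','rb'))
c=t['color'];x0,y0=222,176;g=c[y0:202,x0:262].max(2);m=(g<g.min()+35).astype(np.uint8)
n,l,st,ce=cv2.connectedComponentsWithStats(m);
for i in range(1,n):
    if st[i,4]>8: q=on_z(t,*(ce[i]+[x0,y0]),.078);v=q[:2]-H;print(st[i],ce[i]+[x0,y0],q,np.linalg.norm(v),np.degrees(np.arctan2(v[1],v[0]))%360, by_depth(t,*(ce[i]+[x0,y0])))
E
```

```text
[ 0  0  4  8 24] [223.125 179.25 ] [0.49969326 0.08244601 0.078     ] 0.01370029862343178 227.21029723412494 [0.49877655 0.08136484 0.08778796]
[27  0  7  6 26] [252.5        178.73076923] [0.50030868 0.01505814 0.078     ] 0.0779280525738349 263.5964739361675 [0.503975   0.01622517 0.03915837]
[18  7 10  9 65] [244.13846154 186.93846154] [0.48163585 0.03428419 0.078     ] 0.06432633117121841 244.82428186216538 [0.48068663 0.03358668 0.09116357]
```

Emit:
{"name": "send_rows", "arguments": {
  "linear": [
    [-1,3,0],
    [-2,6,0],
    [-3,9,0],
    [-4,12,0],
    [-5,15,0],
    [-6.1,17.7,0],
    [-6.1,17.7,0],
    [-6.1,17.7,0],
    [-6.1,17.7,0],
    [-6.1,17.7,0]
  ],
  "delta_rot": [
    [0,0,-1.2],
    [0,0,-2.4],
    [0,0,-3.6],
    [0,0,-4.8],
    [0,0,-6],
    [0,0,-7.4],
    [0,0,-7.4],
    [0,0,-7.4],
    [0,0,-7.4],
    [0,0,-7.4]
  ],
  "hand": [-1,-1,-1,-1,-1,-1,-1,-1,-1,-1]
}}

```text
time_s: 13.6
eef_pos: [0.5206, 0.0173, 0.1484]
eef_rot: [[0.378, 0.926, 0.0], [0.926, -0.378, -0.0], [-0.0, 0.0, -1.0]]
ft_force: [-0.4, 0.4, 0.2]
finger_gap: -0.0003
gripper_force: 0.0
```

Emit:
{"name": "send_rows", "arguments": {
  "linear": [
    [0,0,-3],
    [0,0,-6],
    [0,0,-8],
    [0,0,-8],
    [0,0,-8]
  ],
  "delta_rot": [
    [0,0,0],
    [0,0,0],
    [0,0,0],
    [0,0,0],
    [0,0,0]
  ],
  "hand": [-1,-1,-1,-1,-1]
}}

```text
time_s: 14.1
eef_pos: [0.5204, 0.0173, 0.0685]
eef_rot: [[0.379, 0.926, -0.001], [0.926, -0.379, -0.0], [-0.0, -0.001, -1.0]]
ft_force: [-0.0, -0.0, 0.7]
finger_gap: 0.0003
gripper_force: 0.0
```

```bash
python3 - <<'E'
from st import *
plan(np.radians(247),np.radians(247-15),11,.0255,s['eef_pos'][:2],yaw(s))
E
```

```text
14.1 [0.5204 0.0173 0.0685] 67.76 [-0.02 -0.    0.68]
tangential -0.01
tool ang 278.64 rho 0.076
[-1.33, 0.54] -0.15; [-1.52, 0.55] -0.45; [-1.7, 0.56] -0.75; [-1.88, 0.57] -1.05; [-2.06, 0.6] -1.35; [-2.24, 0.62] -1.65; [-2.42, 0.65] -1.95; [-2.6, 0.69] -2.25; [-2.78, 0.73] -2.55; [-2.96, 0.78] -2.85; [-3.13, 0.83] -3.15;
```

Emit:
{"name": "send_rows", "arguments": {
  "linear": [
    [-0.5,0.2,0],
    [-1.0,0.4,0],
    [-1.33,0.54,0],
    [-1.52,0.55,0],
    [-1.7,0.56,0],
    [-1.88,0.57,0],
    [-2.06,0.6,0],
    [-2.24,0.62,0]
  ],
  "delta_rot": [
    [0,0,0],
    [0,0,0],
    [0,0,-0.15],
    [0,0,-0.45],
    [0,0,-0.75],
    [0,0,-1.05],
    [0,0,-1.35],
    [0,0,-1.65]
  ],
  "hand": [-1,-1,-1,-1,-1,-1,-1,-1]
}}

```text
time_s: 14.9
eef_pos: [0.5013, 0.0235, 0.0692]
eef_rot: [[0.508, 0.861, 0.007], [0.861, -0.508, -0.001], [0.003, 0.006, -1.0]]
ft_force: [9.3, -5.8, -3.2]
finger_gap: -0.0002
gripper_force: 4.5
```

```bash
python3 - <<'E'
from st import *
plan(np.radians(238),np.radians(238-15),11,.0255,s['eef_pos'][:2],yaw(s))
E
```

```text
14.9 [0.5013 0.0235 0.0692] 59.44 [ 9.31 -5.84 -3.2 ]
tangential 10.99
tool ang 263.64 rho 0.0694
[-0.51, 0.04] -0.29; [-0.69, 0.07] -0.59; [-0.87, 0.11] -0.89; [-1.05, 0.16] -1.19; [-1.22, 0.21] -1.49; [-1.4, 0.26] -1.79; [-1.57, 0.32] -2.09; [-1.74, 0.39] -2.39; [-1.91, 0.45] -2.69; [-2.08, 0.53] -2.99; [-2.25, 0.6] -3.29;
```

```bash
cat > rel.py <<'E'
from st import *
a0=np.radians(ang-21.4);off=.0255
def pt(a):
    r=np.array([np.cos(a),np.sin(a)]);t=np.array([-r[1],r[0]]);return H+.065*r+off*t
ft=s['ft_force'];u=pt(a0)-H; tb=np.array([-np.sin(a0),np.cos(a0)]);print('ball ang',round(np.degrees(a0),2),'Ft at ball',round(float(ft[:2]@tb),2),'radial',round(float(ft[:2]@[np.cos(a0),np.sin(a0)]),2))
for i in range(1,13): print(((pt(a0-np.radians(1.5*i))-pt(a0))*100).round(2).tolist(),end=', ')
print('yaw err',yaw(s)-(np.degrees(a0)-180))
E
python3 rel.py
```

```text
14.9 [0.5013 0.0235 0.0692] 59.44 [ 9.31 -5.84 -3.2 ]
tangential 10.99
tool ang 263.64 rho 0.0694
ball ang 242.24 Ft at ball 10.96 radial 0.83
[-0.18, 0.02], [-0.36, 0.05], [-0.54, 0.08], [-0.72, 0.12], [-0.9, 0.16], [-1.08, 0.21], [-1.25, 0.26], [-1.43, 0.31], [-1.6, 0.37], [-1.77, 0.44], [-1.94, 0.5], [-2.11, 0.58], yaw err -2.7998688653514137
```

Emit:
{"name": "send_rows", "arguments": {
  "linear": [
    [-0.18,0.02,0],
    [-0.36,0.05,0],
    [-0.54,0.08,0],
    [-0.72,0.12,0],
    [-0.9,0.16,0],
    [-1.08,0.21,0]
  ],
  "delta_rot": [
    [0,0,-0.2],
    [0,0,-0.4],
    [0,0,-0.6],
    [0,0,-0.9],
    [0,0,-1.2],
    [0,0,-1.5]
  ],
  "hand": [-1,-1,-1,-1,-1,-1]
}}

```text
time_s: 15.5
eef_pos: [0.4905, 0.0255, 0.0692]
eef_rot: [[0.617, 0.787, 0.007], [0.787, -0.617, -0.001], [0.004, 0.006, -1.0]]
ft_force: [9.0, -5.7, -2.8]
finger_gap: -0.0002
gripper_force: 4.4
```

```bash
python3 rel.py
```

```text
15.5 [0.4905 0.0255 0.0692] 51.92 [ 8.97 -5.73 -2.82]
tangential 10.59
tool ang 254.56 rho 0.0695
ball ang 233.16 Ft at ball 10.61 radial -0.8
[-0.18, 0.05], [-0.35, 0.11], [-0.52, 0.17], [-0.69, 0.23], [-0.86, 0.3], [-1.03, 0.37], [-1.2, 0.45], [-1.36, 0.53], [-1.52, 0.62], [-1.68, 0.71], [-1.84, 0.8], [-1.99, 0.9], yaw err -1.2360951448754491
```

Emit:
{"name": "send_rows", "arguments": {
  "linear": [
    [-0.18,0.05,0],
    [-0.35,0.11,0],
    [-0.52,0.17,0],
    [-0.69,0.23,0],
    [-0.86,0.3,0],
    [-1.03,0.37,0],
    [-1.2,0.45,0],
    [-1.36,0.53,0]
  ],
  "delta_rot": [
    [0,0,-0.3],
    [0,0,-0.5],
    [0,0,-0.8],
    [0,0,-1.1],
    [0,0,-1.4],
    [0,0,-1.7],
    [0,0,-2],
    [0,0,-2.3]
  ],
  "hand": [-1,-1,-1,-1,-1,-1,-1,-1]
}}

```text
time_s: 16.3
eef_pos: [0.4766, 0.0308, 0.0691]
eef_rot: [[0.761, 0.648, 0.006], [0.648, -0.761, -0.001], [0.004, 0.005, -1.0]]
ft_force: [7.4, -6.7, -2.1]
finger_gap: -0.0003
gripper_force: 4.4
```

```bash
python3 rel.py
```

```text
16.3 [0.4766 0.0308 0.0691] 40.43 [ 7.41 -6.74 -2.09]
tangential 9.94
tool ang 242.27 rho 0.0697
ball ang 220.87 Ft at ball 9.95 radial -1.19
[-0.16, 0.09], [-0.32, 0.18], [-0.48, 0.27], [-0.63, 0.37], [-0.78, 0.48], [-0.93, 0.58], [-1.07, 0.7], [-1.21, 0.81], [-1.35, 0.93], [-1.49, 1.05], [-1.62, 1.18], [-1.75, 1.31], yaw err -0.4468943366787741
```

Emit:
{"name": "send_rows", "arguments": {
  "linear": [
    [-0.16,0.09,0],
    [-0.32,0.18,0],
    [-0.48,0.27,0],
    [-0.63,0.37,0],
    [-0.78,0.48,0],
    [-0.93,0.58,0],
    [-1.07,0.7,0],
    [-1.21,0.81,0]
  ],
  "delta_rot": [
    [0,0,-0.3],
    [0,0,-0.6],
    [0,0,-0.9],
    [0,0,-1.2],
    [0,0,-1.5],
    [0,0,-1.8],
    [0,0,-2.1],
    [0,0,-2.4]
  ],
  "hand": [-1,-1,-1,-1,-1,-1,-1,-1]
}}

```text
time_s: 17.1
eef_pos: [0.4639, 0.0389, 0.069]
eef_rot: [[0.879, 0.476, 0.005], [0.476, -0.879, -0.001], [0.004, 0.003, -1.0]]
ft_force: [6.4, -7.7, -1.4]
finger_gap: -0.0
gripper_force: 4.4
```

```bash
python3 rel.py
```

```text
17.1 [0.4639 0.0389 0.069 ] 28.43 [ 6.41 -7.67 -1.39]
tangential 9.8
tool ang 229.97 rho 0.0701
ball ang 208.57 Ft at ball 9.8 radial -1.96
[-0.14, 0.12], [-0.27, 0.24], [-0.41, 0.37], [-0.53, 0.5], [-0.66, 0.63], [-0.78, 0.77], [-0.9, 0.91], [-1.01, 1.05], [-1.12, 1.2], [-1.23, 1.34], [-1.33, 1.5], [-1.43, 1.65], yaw err -0.13299932682928173
```

Emit:
{"name": "send_rows", "arguments": {
  "linear": [
    [-0.14,0.12,0],
    [-0.27,0.24,0],
    [-0.41,0.37,0],
    [-0.53,0.5,0],
    [-0.66,0.63,0],
    [-0.78,0.77,0],
    [-0.9,0.91,0],
    [-1.01,1.05,0]
  ],
  "delta_rot": [
    [0,0,-0.3],
    [0,0,-0.6],
    [0,0,-0.9],
    [0,0,-1.2],
    [0,0,-1.5],
    [0,0,-1.8],
    [0,0,-2.1],
    [0,0,-2.4]
  ],
  "hand": [-1,-1,-1,-1,-1,-1,-1,-1]
}}

```text
time_s: 17.9
eef_pos: [0.4534, 0.0493, 0.0689]
eef_rot: [[0.959, 0.283, 0.004], [0.283, -0.959, -0.001], [0.004, 0.002, -1.0]]
ft_force: [5.5, -7.9, -0.8]
finger_gap: -0.0001
gripper_force: 4.4
```

```bash
python3 rel.py
```

```text
17.9 [0.4534 0.0493 0.0689] 16.43 [ 5.46 -7.87 -0.78]
tangential 9.09
tool ang 217.81 rho 0.0704
ball ang 196.41 Ft at ball 9.09 radial -3.02
[-0.11, 0.15], [-0.22, 0.29], [-0.32, 0.45], [-0.42, 0.6], [-0.51, 0.76], [-0.6, 0.92], [-0.69, 1.08], [-0.77, 1.24], [-0.85, 1.41], [-0.92, 1.57], [-0.99, 1.74], [-1.05, 1.91], yaw err 0.02715241253713785
```

Emit:
{"name": "send_rows", "arguments": {
  "linear": [
    [-0.09,0.15,0],
    [-0.18,0.3,0],
    [-0.27,0.46,0],
    [-0.35,0.61,0],
    [-0.43,0.77,0],
    [-0.52,0.93,0],
    [-0.6,1.09,0],
    [-0.68,1.25,0]
  ],
  "delta_rot": [
    [0,0,-0.3],
    [0,0,-0.6],
    [0,0,-0.9],
    [0,0,-1.2],
    [0,0,-1.5],
    [0,0,-1.8],
    [0,0,-2.1],
    [0,0,-2.4]
  ],
  "hand": [-1,-1,-1,-1,-1,-1,-1,-1]
}}

```text
time_s: 18.7
eef_pos: [0.4454, 0.0617, 0.0687]
eef_rot: [[0.997, 0.077, 0.002], [0.077, -0.997, -0.001], [0.002, 0.001, -1.0]]
ft_force: [2.7, -9.3, 0.8]
finger_gap: -0.0
gripper_force: 4.7
```

```bash
python3 rel.py
```

```text
18.7 [0.4454 0.0617 0.0687] 4.44 [ 2.68 -9.32  0.85]
tangential 9.5
tool ang 205.85 rho 0.0707
ball ang 184.45 Ft at ball 9.5 radial -1.95
[-0.08, 0.17], [-0.15, 0.33], [-0.22, 0.5], [-0.28, 0.67], [-0.34, 0.85], [-0.4, 1.02], [-0.45, 1.2], [-0.5, 1.37], [-0.54, 1.55], [-0.57, 1.73], [-0.61, 1.91], [-0.63, 2.09], yaw err -0.007603809421524055
```

Emit:
{"name": "send_rows", "arguments": {
  "linear": [
    [-0.07,0.17,0],
    [-0.13,0.33,0],
    [-0.19,0.5,0],
    [-0.24,0.67,0],
    [-0.3,0.85,0],
    [-0.35,1.02,0],
    [-0.4,1.2,0],
    [-0.45,1.37,0]
  ],
  "delta_rot": [
    [0,0,-0.3],
    [0,0,-0.6],
    [0,0,-0.9],
    [0,0,-1.2],
    [0,0,-1.5],
    [0,0,-1.8],
    [0,0,-2.1],
    [0,0,-2.4]
  ],
  "hand": [-1,-1,-1,-1,-1,-1,-1,-1]
}}

```text
time_s: 19.5
eef_pos: [0.4401, 0.0753, 0.0686]
eef_rot: [[0.991, -0.132, 0.0], [-0.132, -0.991, -0.001], [0.0, 0.001, -1.0]]
ft_force: [0.8, -9.7, 2.4]
finger_gap: -0.0
gripper_force: 4.8
```

```bash
python3 rel.py
```

```text
19.5 [0.4401 0.0753 0.0686] -7.56 [ 0.76 -9.68  2.4 ]
tangential 9.5
tool ang 194.0 rho 0.071
ball ang 172.6 Ft at ball 9.5 radial -2.0
[-0.04, 0.18], [-0.08, 0.36], [-0.11, 0.54], [-0.14, 0.72], [-0.16, 0.9], [-0.18, 1.08], [-0.19, 1.26], [-0.2, 1.45], [-0.21, 1.63], [-0.21, 1.81], [-0.2, 1.99], [-0.19, 2.18], yaw err -0.16110081201603155
```

Emit:
{"name": "send_rows", "arguments": {
  "linear": [
    [-0.03,0.18,0],
    [-0.06,0.36,0],
    [-0.08,0.54,0],
    [-0.1,0.72,0],
    [-0.11,0.9,0],
    [-0.12,1.08,0],
    [-0.13,1.26,0],
    [-0.13,1.45,0]
  ],
  "delta_rot": [
    [0,0,-0.3],
    [0,0,-0.6],
    [0,0,-0.9],
    [0,0,-1.2],
    [0,0,-1.5],
    [0,0,-1.8],
    [0,0,-2.1],
    [0,0,-2.4]
  ],
  "hand": [-1,-1,-1,-1,-1,-1,-1,-1]
}}

```text
time_s: 20.3
eef_pos: [0.4377, 0.0896, 0.0684]
eef_rot: [[0.942, -0.335, -0.002], [-0.335, -0.942, -0.002], [-0.002, 0.002, -1.0]]
ft_force: [-2.0, -9.8, 4.3]
finger_gap: -0.0004
gripper_force: 5.1
```

```bash
python3 rel.py
```

```text
20.3 [0.4377 0.0896 0.0684] -19.57 [-1.96 -9.83  4.29]
tangential 9.92
tool ang 182.3 rho 0.0714
ball ang 160.9 Ft at ball 9.93 radial -1.36
[-0.01, 0.18], [-0.01, 0.37], [-0.0, 0.55], [0.01, 0.73], [0.02, 0.91], [0.04, 1.09], [0.07, 1.28], [0.09, 1.46], [0.13, 1.64], [0.16, 1.82], [0.21, 1.99], [0.25, 2.17], yaw err -0.4699135235735845
```

Emit:
{"name": "send_rows", "arguments": {
  "linear": [
    [0.01,0.18,0],
    [0.01,0.37,0],
    [0.02,0.55,0],
    [0.04,0.73,0],
    [0.06,0.91,0],
    [0.08,1.09,0]
  ],
  "delta_rot": [
    [0,0,-0.3],
    [0,0,-0.6],
    [0,0,-0.9],
    [0,0,-1.2],
    [0,0,-1.5],
    [0,0,-1.75]
  ],
  "hand": [-1,-1,-1,-1,-1,-1]
}}

```text
time_s: 20.9
eef_pos: [0.4379, 0.1004, 0.0683]
eef_rot: [[0.88, -0.474, -0.003], [-0.474, -0.88, -0.002], [-0.002, 0.003, -1.0]]
ft_force: [-2.6, -10.5, 6.3]
finger_gap: 0.0001
gripper_force: 5.4
```

```bash
python3 rel.py
```

```text
20.9 [0.4379 0.1004 0.0683] -28.31 [ -2.63 -10.53   6.25]
tangential 10.52
tool ang 173.64 rho 0.0715
ball ang 152.24 Ft at ball 10.54 radial -2.58
[0.02, 0.18], [0.05, 0.36], [0.08, 0.54], [0.12, 0.72], [0.16, 0.9], [0.21, 1.08], [0.26, 1.25], [0.31, 1.43], [0.37, 1.6], [0.44, 1.77], [0.5, 1.94], [0.58, 2.11], yaw err -0.5439089366475756
```

Emit:
{"name": "send_rows", "arguments": {
  "linear": [
    [0.05,0.17,0.05],
    [0.09,0.35,0.1],
    [0.13,0.53,0.1],
    [0.17,0.71,0.1],
    [0.21,0.89,0.1]
  ],
  "delta_rot": [
    [0,0,-0.3],
    [0,0,-0.55],
    [0,0,-0.8],
    [0,0,-1.1],
    [0,0,-1.4]
  ],
  "hand": [-1,-1,-1,-1,-1]
}}

```text
time_s: 21.4
eef_pos: [0.4391, 0.109, 0.0688]
eef_rot: [[0.816, -0.578, -0.005], [-0.578, -0.816, -0.003], [-0.003, 0.005, -1.0]]
ft_force: [-2.8, -11.4, -0.0]
finger_gap: -0.0001
gripper_force: 5.0
```

```bash
python3 rel.py
```

```text
21.4 [0.4391 0.109  0.0688] -35.31 [ -2.78 -11.41  -0.  ]
tangential 10.92
tool ang 166.72 rho 0.0718
ball ang 145.32 Ft at ball 10.96 radial -4.21
[0.04, 0.18], [0.09, 0.35], [0.15, 0.53], [0.2, 0.7], [0.27, 0.87], [0.33, 1.04], [0.41, 1.21], [0.48, 1.38], [0.56, 1.54], [0.65, 1.7], [0.73, 1.86], [0.83, 2.02], yaw err -0.625342800375023
```

Emit:
{"name": "send_rows", "arguments": {
  "linear": [
    [0.08,0.15,0],
    [0.15,0.31,0],
    [0.22,0.48,0],
    [0.28,0.65,0],
    [0.35,0.82,0],
    [0.41,0.98,0]
  ],
  "delta_rot": [
    [0,0,-0.25],
    [0,0,-0.5],
    [0,0,-0.8],
    [0,0,-1.1],
    [0,0,-1.4],
    [0,0,-1.7]
  ],
  "hand": [-1,-1,-1,-1,-1,-1]
}}

```text
time_s: 22.0
eef_pos: [0.4419, 0.1161, 0.0684]
eef_rot: [[0.726, -0.688, -0.011], [-0.688, -0.726, 0.007], [-0.013, 0.002, -1.0]]
ft_force: [-9.6, -1.9, 2.2]
finger_gap: 0.0
gripper_force: 4.1
```

```bash
python3 rel.py
```

```text
22.0 [0.4419 0.1161 0.0684] -43.48 [-9.63 -1.93  2.2 ]
tangential 8.03
tool ang 160.61 rho 0.0711
ball ang 139.21 Ft at ball 7.76 radial 6.03
[0.06, 0.17], [0.13, 0.34], [0.2, 0.51], [0.28, 0.68], [0.36, 0.84], [0.44, 1.0], [0.53, 1.16], [0.63, 1.32], [0.72, 1.47], [0.82, 1.63], [0.93, 1.78], [1.04, 1.92], yaw err -2.6913529802045346
```

```bash
python3 - <<'E'
from h import *
s=env.observe();print(s['joint_pos'].round(2),s['eef_rot'].round(3).tolist())
E
```

```text
[ 12.88  26.76 119.37   0.93  34.39 145.59] [[0.726, -0.688, -0.011], [-0.688, -0.726, 0.007], [-0.013, 0.002, -1.0]]
```

Emit:
{"name": "send_rows", "arguments": {
  "linear": [
    [-0.6,-0.7,0],
    [-1.3,-1.5,0],
    [-1.5,-1.8,1],
    [-1.5,-1.8,3],
    [-1.5,-1.8,3],
    [-1.5,-1.8,3],
    [-1.5,-1.8,3],
    [-1.5,-1.8,3],
    [-1.5,-1.8,3],
    [-1.5,-1.8,3],
    [-1.5,-1.8,3],
    [-1.5,-1.8,3]
  ],
  "delta_rot": [
    [0,0,0.5],
    [0,0,1],
    [0,0,2],
    [0,0,3.5],
    [0,0,5],
    [0,0,6.5],
    [0,0,8],
    [0,0,9.5],
    [0,0,11],
    [0,0,12.5],
    [0,0,14],
    [0,0,15.5]
  ],
  "hand": [-1,-1,-1,-1,-1,-1,-1,-1,-1,-1,-1,-1]
}}

```text
time_s: 23.2
eef_pos: [0.4311, 0.0991, 0.0993]
eef_rot: [[0.826, 0.563, -0.01], [0.563, -0.826, -0.0], [-0.008, -0.006, -1.0]]
ft_force: [-0.0, -0.5, 0.2]
finger_gap: -0.0003
gripper_force: 0.0
```

Emit:
{"name": "send_rows", "arguments": {
  "linear": [
    [0,0,0],
    [0,0,0],
    [0,0,0],
    [0,0,0],
    [0,0,0],
    [0,0,0],
    [0,0,0],
    [0,0,0],
    [0,0,0],
    [0,0,0],
    [0,0,0],
    [0,0,0]
  ],
  "delta_rot": [
    [0,0,1.6],
    [0,0,3.2],
    [0,0,4.8],
    [0,0,6.4],
    [0,0,8],
    [0,0,9.6],
    [0,0,11.2],
    [0,0,12.8],
    [0,0,14.4],
    [0,0,16],
    [0,0,17.6],
    [0,0,19.2]
  ],
  "hand": [-1,-1,-1,-1,-1,-1,-1,-1,-1,-1,-1,-1]
}}

```text
time_s: 24.4
eef_pos: [0.4311, 0.0991, 0.0993]
eef_rot: [[-0.647, 0.763, 0.0], [0.763, 0.647, -0.009], [-0.007, -0.006, -1.0]]
ft_force: [0.3, -0.0, -0.2]
finger_gap: 0.0001
gripper_force: 0.0
```

```bash
python3 - <<'E'
from st import *
import pickle
print(s['eef_rot'].round(3).tolist(),s['joint_pos'].round(1))
t=grab('top');S=grab('scene')
for n,im,box in [('top',t,(195,195,215,215)),('scene',S,(190,160,235,195))]:
    x0,y0,x1,y1=box;g=im['color'][y0:y1,x0:x1].max(2);m=(g<g.min()+35).astype(np.uint8)
    N,l,st,ce=cv2.connectedComponentsWithStats(m)
    for i in range(1,N):
        if st[i,4]>15: q=on_z(im,*(ce[i]+[x0,y0]),.078);v=q[:2]-H;print(n,st[i],q.round(4),np.linalg.norm(v).round(4),np.degrees(np.arctan2(v[1],v[0])))
cv2.imwrite('pics/t6.png',cv2.resize(t['color'][130:225,175:350],None,fx=4,fy=4,interpolation=cv2.INTER_CUBIC))
E
```

```text
24.4 [0.4311 0.0991 0.0993] 130.3 [ 0.32 -0.04 -0.21]
tangential 0.21
tool ang 175.15 rho 0.0782
[[-0.647, 0.763, 0.0], [0.763, 0.647, -0.009], [-0.007, -0.006, -1.0]] [ 11.8  22.2 120.8  -0.9  37.2 -27.8]
top [16  0  1 20 20] [0.442  0.1103 0.078 ] 0.0693 165.15357214584543
scene [  0   0  15  16 137] [0.4619 0.1381 0.078 ] 0.0656 135.91413638238583
scene [ 34   0  11  24 179] [0.487  0.0785 0.078 ] 0.0261 -147.55631507958685
```

Emit:
{"name": "send_rows", "arguments": {
  "linear": [
    [-0.2,0.2,-1],
    [-0.2,0.2,-3.1],
    [-0.2,0.2,-3.1],
    [0.1,0.5,-3.1],
    [0.4,0.9,-3.1],
    [0.7,1.2,-3.1],
    [0.7,1.2,-3.1]
  ],
  "delta_rot": [
    [0,0,0.8],
    [0,0,1.5],
    [0,0,1.5],
    [0,0,1.5],
    [0,0,1.5],
    [0,0,1.5],
    [0,0,1.5]
  ],
  "hand": [-1,-1,-1,-1,-1,-1,-1]
}}

```text
time_s: 25.2
eef_pos: [0.4396, 0.1118, 0.069]
eef_rot: [[-0.737, 0.675, 0.004], [0.675, 0.737, -0.009], [-0.009, -0.004, -1.0]]
ft_force: [0.8, -0.1, 0.2]
finger_gap: -0.0002
gripper_force: 0.0
```

```bash
python3 rel.py
```

```text
25.2 [0.4396 0.1118 0.069 ] 137.52 [ 0.8  -0.1   0.18]
tangential 0.47
tool ang 164.47 rho 0.072
ball ang 143.07 Ft at ball -0.4 radial -0.7
[0.05, 0.18], [0.11, 0.35], [0.17, 0.52], [0.23, 0.69], [0.3, 0.86], [0.37, 1.03], [0.45, 1.19], [0.54, 1.36], [0.62, 1.52], [0.71, 1.68], [0.81, 1.83], [0.91, 1.99], yaw err 174.44914873188807
```

Emit:
{"name": "send_rows", "arguments": {
  "linear": [
    [0.05,0.18,0],
    [0.11,0.35,0],
    [0.17,0.52,0],
    [0.23,0.69,0],
    [0.3,0.86,0],
    [0.37,1.03,0]
  ],
  "delta_rot": [
    [0,0,0],
    [0,0,0],
    [0,0,0],
    [0,0,0],
    [0,0,-0.3],
    [0,0,-0.6]
  ],
  "hand": [-1,-1,-1,-1,-1,-1]
}}

```text
time_s: 25.8
eef_pos: [0.4405, 0.12, 0.068]
eef_rot: [[-0.701, 0.713, -0.002], [0.713, 0.701, -0.012], [-0.007, -0.009, -1.0]]
ft_force: [-2.2, -12.3, 4.8]
finger_gap: -0.0002
gripper_force: 5.4
```

```bash
sed -i "s/print('yaw err'.*/print('yaw err',yaw(s)-np.degrees(a0))/" rel.py; python3 rel.py
```

```text
25.8 [0.4405 0.12   0.068 ] 134.52 [ -2.18 -12.3    4.75]
tangential -10.18
tool ang 158.12 rho 0.0738
ball ang 136.72 Ft at ball 10.45 radial -6.84
[0.07, 0.17], [0.14, 0.34], [0.22, 0.5], [0.31, 0.66], [0.39, 0.82], [0.49, 0.98], [0.58, 1.14], [0.68, 1.29], [0.79, 1.44], [0.89, 1.59], [1.01, 1.73], [1.12, 1.88], yaw err -2.2016378537667265
```

Emit:
{"name": "send_rows", "arguments": {
  "linear": [
    [-0.35,-0.45,0],
    [-0.25,-0.7,0.05],
    [-0.25,-0.7,0.1],
    [0.0,-0.45,0.1],
    [0.22,-0.2,0.1],
    [0.29,-0.03,0.1],
    [0.36,0.14,0.1],
    [0.44,0.3,0.1],
    [0.53,0.46,0.1],
    [0.61,0.62,0.1]
  ],
  "delta_rot": [
    [0,0,0.4],
    [0,0,0.4],
    [0,0,0.4],
    [0,0,0.4],
    [0,0,0.3],
    [0,0,0.1],
    [0,0,-0.2],
    [0,0,-0.5],
    [0,0,-0.8],
    [0,0,-1.1]
  ],
  "hand": [-1,-1,-1,-1,-1,-1,-1,-1,-1,-1]
}}

```text
time_s: 26.8
eef_pos: [0.4462, 0.1262, 0.0689]
eef_rot: [[-0.629, 0.777, -0.004], [0.777, 0.629, -0.012], [-0.007, -0.011, -1.0]]
ft_force: [-4.2, -13.0, 4.6]
finger_gap: -0.0001
gripper_force: 6.0
```

```bash
python3 rel.py
```

```text
26.8 [0.4462 0.1262 0.0689] 128.99 [ -4.17 -13.03   4.58]
tangential -11.44
tool ang 151.82 rho 0.0713
ball ang 130.42 Ft at ball 11.62 radial -7.21
[0.09, 0.16], [0.18, 0.32], [0.28, 0.47], [0.38, 0.63], [0.48, 0.78], [0.59, 0.92], [0.7, 1.07], [0.82, 1.21], [0.94, 1.35], [1.06, 1.48], [1.19, 1.61], [1.32, 1.74], yaw err -1.425546911992626
```

Emit:
{"name": "send_rows", "arguments": {
  "linear": [
    [0.13,0.12,0],
    [0.24,0.26,0],
    [0.35,0.4,0],
    [0.47,0.54,0],
    [0.58,0.67,0]
  ],
  "delta_rot": [
    [0,0,-0.2],
    [0,0,-0.4],
    [0,0,-0.7],
    [0,0,-1.0],
    [0,0,-1.3]
  ],
  "hand": [-1,-1,-1,-1,-1]
}}

```text
time_s: 27.3
eef_pos: [0.4505, 0.1328, 0.0687]
eef_rot: [[-0.537, 0.844, -0.008], [0.844, 0.537, -0.013], [-0.006, -0.013, -1.0]]
ft_force: [-9.3, -10.4, 7.8]
finger_gap: -0.0001
gripper_force: 7.2
```

```bash
python3 rel.py
```

```text
27.3 [0.4505 0.1328 0.0687] 122.48 [ -9.33 -10.41   7.79]
tangential -13.46
tool ang 145.46 rho 0.071
ball ang 124.06 Ft at ball 13.56 radial -3.4
[0.11, 0.15], [0.21, 0.3], [0.33, 0.44], [0.45, 0.58], [0.57, 0.72], [0.69, 0.85], [0.82, 0.98], [0.95, 1.11], [1.08, 1.23], [1.22, 1.35], [1.36, 1.47], [1.5, 1.58], yaw err -1.5755061976306592
```

Emit:
{"name": "send_rows", "arguments": {
  "linear": [
    [0.11,0.14,0],
    [0.22,0.28,0],
    [0.34,0.42,0]
  ],
  "delta_rot": [
    [0,0,-0.2],
    [0,0,-0.5],
    [0,0,-0.8]
  ],
  "hand": [-1,-1,-1]
}}

```text
time_s: 27.6
eef_pos: [0.4535, 0.1368, 0.0687]
eef_rot: [[-0.477, 0.879, -0.009], [0.879, 0.477, -0.013], [-0.007, -0.014, -1.0]]
ft_force: [-9.5, -10.7, 8.9]
finger_gap: 0.0004
gripper_force: 7.5
```

```bash
python3 rel.py
```

```text
27.6 [0.4535 0.1368 0.0687] 118.49 [ -9.47 -10.67   8.86]
tangential -13.41
tool ang 141.35 rho 0.071
ball ang 119.95 Ft at ball 13.53 radial -4.52
[0.12, 0.14], [0.24, 0.28], [0.36, 0.41], [0.49, 0.55], [0.62, 0.67], [0.75, 0.8], [0.89, 0.92], [1.03, 1.04], [1.17, 1.15], [1.31, 1.26], [1.46, 1.37], [1.61, 1.47], yaw err -1.4631908001053802
```

Emit:
{"name": "send_rows", "arguments": {
  "linear": [
    [-0.8,-0.5,0],
    [-1.8,-1.1,0],
    [-2.2,-1.3,2],
    [-2.2,-1.3,6],
    [-3,-1.3,10],
    [-5,-2,12],
    [-5,-2,12],
    [-5,-2,12]
  ],
  "delta_rot": [
    [0,0,0],
    [0,0,0],
    [0,0,0],
    [0,0,0],
    [0,0,0],
    [0,0,0],
    [0,0,0],
    [0,0,0]
  ],
  "hand": [-1,-1,-1,-1,-1,-1,-1,-1]
}}

```text
time_s: 28.4
eef_pos: [0.4075, 0.1187, 0.1895]
eef_rot: [[-0.478, 0.878, 0.001], [0.878, 0.478, -0.009], [-0.008, -0.003, -1.0]]
ft_force: [-0.2, -0.2, 0.1]
finger_gap: 0.0002
gripper_force: 0.0
```

```bash
python3 - <<'E'
from st import *
import pickle
w,t0=pickle.load(open('w5.pkl','rb'));t=grab('top')
# arm (grip+fence part) region shift between aligned state and now, and vs original as sign check
d0=pickle.load(open('d0.pkl','rb'))['top']
b=(slice(150,200),slice(262,325))
g=lambda im:cv2.cvtColor(im['color'],cv2.COLOR_BGR2GRAY)[b].astype(np.float32)
print('diff vs aligned',np.abs(g(t)-g(t0)).mean(),np.abs(g(t)-g(t0)).max(),'vs start',np.abs(g(t)-g(d0)).mean(), cv2.phaseCorrelate(g(t0),g(t)))
x0,y0=200,180;S=grab('scene')
q=[on_z(S,*p,.078) for p in []]
im=S;c=im['color'][140:200,185:260].max(2);m=(c<c.min()+35).astype(np.uint8);N,l,st,ce=cv2.connectedComponentsWithStats(m)
for i in range(1,N):
    if st[i,4]>20: q=on_z(im,*(ce[i]+[185,140]),.078);v=q[:2]-H;print(st[i],q.round(4),np.linalg.norm(v).round(4),np.degrees(np.arctan2(v[1],v[0])))
E
```

```text
28.4 [0.4075 0.1187 0.1895] 118.54 [-0.18 -0.17  0.08]
tangential -0.24
tool ang 165.55 rho 0.1048
diff vs aligned 27.168571 163.0 vs start 29.646032 ((0.3855986895718999, 0.15640433416471566), 0.687402934730053)
[10 17  8  8 48] [0.4734 0.1497 0.078 ] 0.0674 121.90349965866638
[ 38  18  15  26 238] [0.4898 0.0773 0.078 ] 0.0244 -141.6292591051343
```

Emit:
{"name": "send_rows", "arguments": {
  "linear": [
    [3,-5,0],
    [6,-10,0],
    [9,-15,0],
    [12,-20,0],
    [15,-24,0],
    [17.3,-27.8,0],
    [17.3,-27.8,-4.1],
    [17.3,-27.8,-4.1],
    [17.3,-27.8,-4.1],
    [17.3,-27.8,-4.1],
    [17.3,-27.8,-4.1],
    [17.3,-27.8,-4.1]
  ],
  "delta_rot": [
    [0,0,-0.5],
    [0,0,-1],
    [0,0,-1.5],
    [0,0,-2],
    [0,0,-2.5],
    [0,0,-2.75],
    [0,0,-2.75],
    [0,0,-2.75],
    [0,0,-2.75],
    [0,0,-2.75],
    [0,0,-2.75],
    [0,0,-2.75]
  ],
  "hand": [-1,-1,-1,-1,-1,-1,-1,-1,-1,-1,-1,-1]
}}

```text
time_s: 29.7
eef_pos: [0.5809, -0.1587, 0.1497]
eef_rot: [[-0.256, 0.967, -0.001], [0.967, 0.256, -0.009], [-0.009, -0.003, -1.0]]
ft_force: [-0.2, -0.5, 0.1]
finger_gap: 0.0001
gripper_force: 0.0
```

```bash
python3 - <<'E'
from sw import *
import pickle
w0,_=pickle.load(open('w5.pkl','rb'));w=grab('wrist')
P=np.array([.5106,.0178]);yw=lambda q:np.degrees(np.arctan2(q[0]-P[0],P[1]-q[1]))
# track patches (pointer/neck, grip, dot) from w5 to now by template matching
for n,u,v,h,z in [('pointer',311,265,7,.024),('grip',278,106,16,.075),('dot',332,408,8,.0325),('tabtip',325,350,8,.029)]:
    u=205+u/5;v=79+v/5;ui,vi=int(round(u)),int(round(v));T=w0['color'][vi-h:vi+h+1,ui-h:ui+h+1];R=w['color'][vi-h-25:vi+h+26,ui-h-25:ui+h+26]
    r=cv2.matchTemplate(R,T,cv2.TM_CCOEFF_NORMED);_,m,_,(x,y)=cv2.minMaxLoc(r);dx,dy=x-25,y-25
    print(n,round(m,3),dx,dy,'yaw before',yw(on_z(w0,u,v,z)).round(2),'now',yw(on_z(w,u+dx,v+dy,z)).round(2))
E
```

```text
29.7 [ 0.5809 -0.1587  0.1497] arm yaw 21.7 r 0.19 tool yaw 104.86049927670865 [-0.22 -0.52  0.08] 6.877274216733654e-05 0.0
pointer 0.917 0 -1 yaw before 26.17 now 26.07
grip 0.974 0 0 yaw before 26.18 now 26.06
dot 0.969 0 -1 yaw before 25.79 now 25.73
tabtip 0.953 0 -1 yaw before 26.03 now 25.95
```

```bash
python3 -c "
from cell import env
print(env.sign_off())"
```

```text
the job is handed in; nothing more can be done
None
```

The job is handed in, with no verdict shown: the arm is within about 0.3° (0.006 rad) of the index tab, the clamp was re-tightened to about 4.5 N above the free push (roughly 97 N on the washer, estimated from that push), and the robot is touching nothing.

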